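# Sort mixed vials into the sampler racks so that every cap is level

### The job

Load the sampler racks for tonight's run: stand the three loose tall vials in the wells of the deep rack and the two loose short vials in the two empty wells of the shallow rack, one to a well, so that all caps come level for the needle. They are glass, so keep every vial upright, lower it all the way to the bottom of its well before letting go rather than dropping it, and leave the short vial that is already racked in its well.

Things in the scene. Friction and masses are not known exactly. Their poses are not given: they have to be found in the camera images.
- tall_a: Tall clear glass vial with white crimped cap, 23 mm diameter, 76 mm high, about 26 g, standing upright; origin at the centre of its underside, z up. Loose on the bench near its front edge at the start. (A fixed instrument 0.74 m tall stands right of the racks; its corner nearest the robot is at x = 0.55, y = 0.09 m: keep the arm clear of it.)
- tall_b: Tall clear glass vial with white crimped cap, 23 mm diameter, 76 mm high, about 26 g, standing upright; origin at the centre of its underside, z up. Loose on the bench; same as tall_a.
- tall_c: Tall clear glass vial with white crimped cap, 23 mm diameter, 76 mm high, about 26 g, standing upright; origin at the centre of its underside, z up. Loose on the bench; same as tall_a.
- short_a: Short clear glass vial with white crimped cap, 23 mm diameter, 46 mm high, about 26 g, standing upright; origin at the centre of its underside, z up. Loose on the bench near its front edge at the start.
- short_b: Short clear glass vial with white crimped cap, 23 mm diameter, 46 mm high, about 26 g, standing upright; origin at the centre of its underside, z up. Loose on the bench; same as short_a.
- deep_rack: Fixed rack, 152 (x) x 62 (y) x 46 mm: black base, aluminium top plate on 4 posts, open sides. Origin: centre of underside; x points away from the robot at zero yaw. 3 wells, 34 mm bore, at x = -50, 0, +50 mm, y = 0. Deep wells for tall vials: floor is the black base, 6 mm above the underside (40 mm below the top face). All three are empty at the start.
- shallow_rack: Fixed rack, 152 (x) x 62 (y) x 46 mm: black base, aluminium top plate on 4 posts, open sides. Origin: centre of underside; x points away from the robot at zero yaw. 3 wells, 34 mm bore, at x = -50, 0, +50 mm, y = 0. Shallow wells for short vials: floor is a white shelf, 36 mm above the underside (10 mm below the top face). A short vial is in the x = +50 well; x = -50 and 0 are empty.
- short_in_rack: Short clear glass vial with white crimped cap, 23 mm diameter, 46 mm high, about 26 g, standing upright; origin at the centre of its underside, z up. Already seated in the shallow rack, in the well at x = +50 mm; stays there. Its cap top is 82 mm above the bench.

How it is judged (in metres and radians):
At the end, for the whole second after the job is handed in: The three loose tall vials stand in the three deep wells and the two loose short vials in the two empty shallow wells, one each (8 mm of the well's axis, 4 mm of its floor); the racked short vial is still seated; all within 0.12 rad of upright and at rest ((((x of tall_a in the frame of deep_rack between -0.058 and -0.042 m and y of tall_a in the frame of deep_rack between -0.008 and 0.008 m and z of tall_a in the frame of deep_rack between 0.002 and 0.01 m) and (x of tall_b in the frame of deep_rack between -0.008 and 0.008 m and y of tall_b in the frame of deep_rack between -0.008 and 0.008 m and z of tall_b in the frame of deep_rack between 0.002 and 0.01 m) and (x of tall_c in the frame of deep_rack between 0.042 and 0.058 m and y of tall_c in the frame of deep_rack between -0.008 and 0.008 m and z of tall_c in the frame of deep_rack between 0.002 and 0.01 m)) or ((x of tall_a in the frame of deep_rack between -0.058 and -0.042 m and y of tall_a in the frame of deep_rack between -0.008 and 0.008 m and z of tall_a in the frame of deep_rack between 0.002 and 0.01 m) and (x of tall_c in the frame of deep_rack between -0.008 and 0.008 m and y of tall_c in the frame of deep_rack between -0.008 and 0.008 m and z of tall_c in the frame of deep_rack between 0.002 and 0.01 m) and (x of tall_b in the frame of deep_rack between 0.042 and 0.058 m and y of tall_b in the frame of deep_rack between -0.008 and 0.008 m and z of tall_b in the frame of deep_rack between 0.002 and 0.01 m)) or ((x of tall_b in the frame of deep_rack between -0.058 and -0.042 m and y of tall_b in the frame of deep_rack between -0.008 and 0.008 m and z of tall_b in the frame of deep_rack between 0.002 and 0.01 m) and (x of tall_a in the frame of deep_rack between -0.008 and 0.008 m and y of tall_a in the frame of deep_rack between -0.008 and 0.008 m and z of tall_a in the frame of deep_rack between 0.002 and 0.01 m) and (x of tall_c in the frame of deep_rack between 0.042 and 0.058 m and y of tall_c in the frame of deep_rack between -0.008 and 0.008 m and z of tall_c in the frame of deep_rack between 0.002 and 0.01 m)) or ((x of tall_b in the frame of deep_rack between -0.058 and -0.042 m and y of tall_b in the frame of deep_rack between -0.008 and 0.008 m and z of tall_b in the frame of deep_rack between 0.002 and 0.01 m) and (x of tall_c in the frame of deep_rack between -0.008 and 0.008 m and y of tall_c in the frame of deep_rack between -0.008 and 0.008 m and z of tall_c in the frame of deep_rack between 0.002 and 0.01 m) and (x of tall_a in the frame of deep_rack between 0.042 and 0.058 m and y of tall_a in the frame of deep_rack between -0.008 and 0.008 m and z of tall_a in the frame of deep_rack between 0.002 and 0.01 m)) or ((x of tall_c in the frame of deep_rack between -0.058 and -0.042 m and y of tall_c in the frame of deep_rack between -0.008 and 0.008 m and z of tall_c in the frame of deep_rack between 0.002 and 0.01 m) and (x of tall_a in the frame of deep_rack between -0.008 and 0.008 m and y of tall_a in the frame of deep_rack between -0.008 and 0.008 m and z of tall_a in the frame of deep_rack between 0.002 and 0.01 m) and (x of tall_b in the frame of deep_rack between 0.042 and 0.058 m and y of tall_b in the frame of deep_rack between -0.008 and 0.008 m and z of tall_b in the frame of deep_rack between 0.002 and 0.01 m)) or ((x of tall_c in the frame of deep_rack between -0.058 and -0.042 m and y of tall_c in the frame of deep_rack between -0.008 and 0.008 m and z of tall_c in the frame of deep_rack between 0.002 and 0.01 m) and (x of tall_b in the frame of deep_rack between -0.008 and 0.008 m and y of tall_b in the frame of deep_rack between -0.008 and 0.008 m and z of tall_b in the frame of deep_rack between 0.002 and 0.01 m) and (x of tall_a in the frame of deep_rack between 0.042 and 0.058 m and y of tall_a in the frame of deep_rack between -0.008 and 0.008 m and z of tall_a in the frame of deep_rack between 0.002 and 0.01 m))) and (((x of short_a in the frame of shallow_rack between -0.058 and -0.042 m and y of short_a in the frame of shallow_rack between -0.008 and 0.008 m and z of short_a in the frame of shallow_rack between 0.032 and 0.04 m) and (x of short_b in the frame of shallow_rack between -0.008 and 0.008 m and y of short_b in the frame of shallow_rack between -0.008 and 0.008 m and z of short_b in the frame of shallow_rack between 0.032 and 0.04 m)) or ((x of short_b in the frame of shallow_rack between -0.058 and -0.042 m and y of short_b in the frame of shallow_rack between -0.008 and 0.008 m and z of short_b in the frame of shallow_rack between 0.032 and 0.04 m) and (x of short_a in the frame of shallow_rack between -0.008 and 0.008 m and y of short_a in the frame of shallow_rack between -0.008 and 0.008 m and z of short_a in the frame of shallow_rack between 0.032 and 0.04 m))) and x of short_in_rack in the frame of shallow_rack between 0.042 and 0.058 m and y of short_in_rack in the frame of shallow_rack between -0.008 and 0.008 m and z of short_in_rack in the frame of shallow_rack between 0.032 and 0.04 m and angle between each of tall_a, tall_b, tall_c, short_a, short_b, short_in_rack's own z axis and vertical below 0.12 rad and linear speed of each of tall_a, tall_b, tall_c, short_a, short_b, short_in_rack below 0.02 m/s); the robot touches nothing.
It fails at once if a vial is laid or knocked over (more than 0.7 rad from upright) (angle between any of tall_a, tall_b, tall_c, short_a, short_b, short_in_rack's own z axis and vertical above 0.7 rad).
It fails at once if a vial is dropped (falls freely faster than 0.7 m/s, a drop of about 25 mm) ((linear speed of tall_a above 0.7 m/s and contact force between the fingers and tall_a below 0.05 N) or (linear speed of tall_b above 0.7 m/s and contact force between the fingers and tall_b below 0.05 N) or (linear speed of tall_c above 0.7 m/s and contact force between the fingers and tall_c below 0.05 N) or (linear speed of short_a above 0.7 m/s and contact force between the fingers and short_a below 0.05 N) or (linear speed of short_b above 0.7 m/s and contact force between the fingers and short_b below 0.05 N)).
It fails at once if the vial that was already racked is taken from its well (moved more than 15 mm) (distance of short_in_rack from where it was at the start of the episode above 0.015 m).
It also fails if it takes over 136 s, if anything falls off the work surface, if the arm or the gripper's body presses on something with over 40 N, if the wrist force passes 120 N, or if a joint passes its speed limit or range.

### The arm

A 6-joint arm with a two-finger parallel gripper is mounted at the origin on a cart in front of the work surface, level with it; the furniture and walls round the work are solid. World frame = base frame: x ahead of the robot, y to its left, z up, the work surface at z = 0. Lengths are in mm, angles in rad, forces in N, time in s.
With the tool pointing down it reaches from about 350 to 975 mm from the base axis. Payload 7.1 kg.
Tool frame: the origin (TCP) lies at the very end of the fingers, on their centre line; the grasp point (between the pads) lies 19 mm behind it; y points along the fingers, x is the direction in which the jaws open and shut, and the axes are right-handed (so a half turn about y gives the same grasp; the last joint's range is limited). The gripper opens to 88 mm and grips with 3 to 60 N. Pads are 20 mm wide; open, the fingers measure 115 mm over their backs; the gripper's body (75 mm by 178 mm) begins 61 mm behind the grasp point.
Start: joints at [1.293, 0.423, 1.63, -0, 1.089, -0.019], TCP at [159.919, 604.178, 222.675] pointing down, gripper open.
Joint ranges: [-3, 3], [-0.9, 2.11], [0.09, 2.58], [-1.31, 4.45], [0.11, 2.69], [-2.54, 2.54]. Speed limits (rad/s): [2.39, 2.39, 3.01, 3.14, 3.14, 3.14].

### API

Orientations are given as a rotation vector (axis times angle).
In Python, from workcell import ctrl gives the robot as it stands. The module is installed in compiled form; this text tells all that it offers.
- The arm moves only by the tool jog_arm, never from a script. Its argument "steps" is a list of rows, each an object with "turn": the turn, a rotation vector about the world's x, y, z scaled (see below), a list of three; "dp": the shift along the world's x, y, z scaled (see below), a list of three; "claw": the opening, from 0 (shut) to 1 (fully open). In form: [{"turn": [wx, wy, wz], "dp": [x, y, z], "claw": claw}, ...]. A call has 1 to 12 rows; each row is the pose to reach, as a shift and turn from the pose measured when the call began, turning the shorter way round; what a row does not reach only later rows make up. The controller multiplies each number of a shift by 80 mm and each number of a turn by pi rad. A row lasts 1/12 s, in which the tool goes at most 41.7 mm and 7.16 degrees, less where a joint would pass 70% of its speed; a pose out of reach is approached as far as the arm can. A call with a number of a shift or a turn outside -1 to 1 is refused whole. A call with a gripper value outside its range is refused whole. The fingers move at their own pace and stop on an object; the grip force is fixed at half the most. Time passes only in rows, so rows that repeat a pose let the fingers close. It gives the time, the measured TCP pose, the force and the opening at its end, in the units of the state.
- ctrl.get_obs(): the state, without advancing time (a new reading comes with each control period).
- ctrl.get_image(name): name is "scene" or "top" or "wrist"; returns a dict with "img" (384x512x3 uint8, red, green, blue), "range_z" (384x512 float32, mm along the optical axis (not along the pixel's ray), 0 where there is no reading), "fovy" (degrees; the focal length in pixels is half the picture's height over the tangent of half this angle, whatever the lens; pixels are square), "cx", "cy" (the principal point, pixels), "camera_from_world" (4x4, takes a point from world to camera coordinates); the wrist camera has in their place "hand_eye" (4x4, takes a point from camera to tool coordinates, whose origin is the TCP and whose axes are the tool frame's). Camera axes: x right, y down, z forward; pixel columns grow to the right and rows downward; lengths in mm; the calibration is good to about 2 mm. A picture is of the moment at which its call begins: read the wrist's pose just before it.
- ctrl.close_job(): hands the job in, once; it reports no verdict.
The state is a dict: "t": time; "qpos": joint angles; "qvel": joint speeds; "joint_torque": joint torques, N m; "ee_pos": TCP position; "orientation": TCP orientation; "ft_force": force on the tool from outside, world axes, zero at the start; "moment": the same for the moment, N m; "width": finger opening in mm.
Only numpy, scipy, OpenCV 4.12 (cv2) and the standard library are available. Lean on these libraries where they do the work, as an engineer would, in place of code of your own. Each camera call takes 0.05 s, during which the arm holds its last target.

## Working session

There is one attempt and no reset: what is moved stays moved. The work goes in short steps, Python scripts to look and compute and a tool call to move; the robot and the scene stay as the last step left them, time stands still between calls to the robot, and variables do not carry over. Pictures are saved under pics/ and viewed, and the job is handed in when it is done.

Besides the shell and the picture viewer there is one more tool, called after ">>>" as name(argument=value, ...), one argument or row to a line, values as JSON. jog_arm: Moves the arm, as the interface text tells. Its arguments: {"type":"object","properties":{"steps":{"type":"array","items":{"type":"object","properties":{"turn":{"type":"array","items":{"type":"number"}},"dp":{"type":"array","items":{"type":"number"}},"claw":{"type":"number"}}}}},"required":["steps"]}

```bash
mkdir -p pics
cat > h.py <<'E'
import numpy as np, cv2
from workcell import ctrl
from scipy.spatial.transform import Rotation as R
def grab(n):
    d=ctrl.get_image(n); return d
def save(d,f): cv2.imwrite('pics/'+f,cv2.cvtColor(d['img'],cv2.COLOR_RGB2BGR))
def f(d): return 192/np.tan(np.radians(d['fovy'])/2)
def cw(d,o=None):
    if 'camera_from_world' in d: return np.linalg.inv(np.array(d['camera_from_world']))
    T=np.eye(4);T[:3,:3]=R.from_rotvec(o['orientation']).as_matrix();T[:3,3]=o['ee_pos'];return T@np.array(d['hand_eye'])
def ray(d,u,v,z,o=None):
    M=cw(d,o);r=M[:3,:3]@np.array([(u-d['cx'])/f(d),(v-d['cy'])/f(d),1]);c=M[:3,3]
    return c+r*(z-c[2])/r[2]
def cloud(d,o=None):
    M=cw(d,o);v,u=np.mgrid[0:384,0:512];Z=d['range_z'];P=np.stack([(u-d['cx'])/f(d)*Z,(v-d['cy'])/f(d)*Z,Z],-1)
    return P@M[:3,:3].T+M[:3,3]
E
python3 - <<'E'
from h import *
o=ctrl.get_obs();print(o)
for n in['scene','top','wrist']:
    d=grab(n);save(d,n+'0.png');print(n,d['fovy'],d['cx'],d['cy'],np.round(cw(d,o),3).tolist(), (d['range_z']>0).mean())
E
```

```text
{'t': 0.0, 'qpos': array([ 1.29298518e+00,  4.23848454e-01,  1.63070801e+00,  1.35347920e-05,
        1.08862727e+00, -1.89956988e-02]), 'qvel': array([ 1.38430028e-04,  7.28966984e-05,  7.30100535e-04,  3.13640100e-04,
       -4.49896535e-04,  8.72360411e-05]), 'joint_torque': array([-3.49872234e-04, -5.44612670e+01, -2.73680806e+01,  6.44295802e-02,
        2.24564545e-02, -1.48402714e-04]), 'ee_pos': array([159.7697505 , 603.63444912, 221.8898893 ]), 'orientation': array([-1.32154729, -1.01551586,  1.01765952]), 'ft_force': array([-0.1667842 , -0.12740047,  0.64688132]), 'moment': array([-0.00285256, -0.00362638, -0.0292418 ]), 'width': 87.9811683482793}
scene 56.075315887477316 254.6998339489178 186.6229194225322 [[0.896, -0.202, 0.394, 142.525], [-0.443, -0.4, 0.802, -439.389], [-0.004, -0.894, -0.449, 441.02], [0.0, 0.0, 0.0, 1.0]] 0.99578857421875
top 50.9699567182878 254.20031815235924 192.18323046796954 [[0.027, -0.988, 0.152, 384.763], [-0.999, -0.024, 0.021, 259.551], [-0.017, -0.152, -0.988, 912.891], [0.0, 0.0, 0.0, 1.0]] 0.996002197265625
wrist 67.12417790375993 253.0476797606434 189.33578632779503 [[0.255, 0.928, 0.273, 85.737], [0.967, -0.245, -0.073, 623.933], [-0.001, 0.283, -0.959, 383.388], [0.0, 0.0, 0.0, 1.0]] 0.9958953857421875
```

View pics/scene0.png

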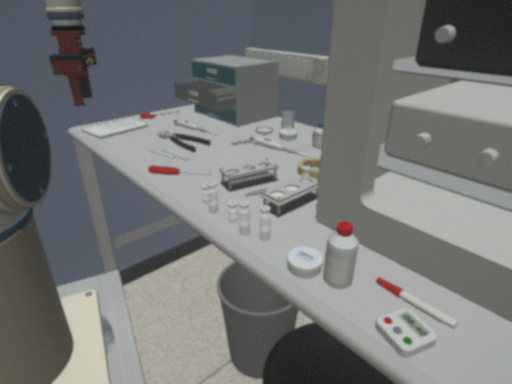

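View pics/top0.png

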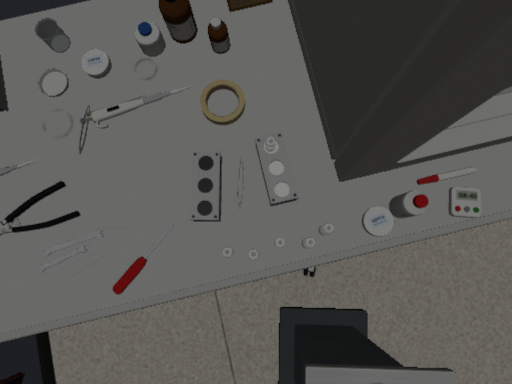

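View pics/wrist0.png

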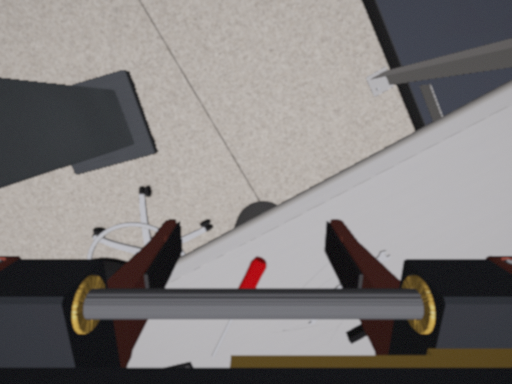

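The scene view shows five vials near the front edge and two racks behind them. In the top view the loose caps sit around (228,252), (253,254), (280,242), (309,243) and (328,229). The deep rack is near (206,186), and the shallow rack near (277,168) holds a vial at about (270,145).

Run:
```python
from h import *
d=grab('top');P=cloud(d);im=d['img']
c=im[120:280,170:350];c=cv2.resize(c,None,fx=4,fy=4,interpolation=cv2.INTER_CUBIC);cv2.imwrite('pics/topcrop.png',cv2.cvtColor(c,cv2.COLOR_RGB2BGR))
s=grab('scene');im=s['img']
c=im[140:260,180:340];c=cv2.resize(c,None,fx=5,fy=5,interpolation=cv2.INTER_CUBIC);cv2.imwrite('pics/scrop.png',cv2.cvtColor(c,cv2.COLOR_RGB2BGR))
H=P[...,2]
m=((H>25)&(H<130)).astype(np.uint8);m[:, 350:]=0;m[:120]=0;m[300:]=0;m[:,:170]=0
n,l,st,ce=cv2.connectedComponentsWithStats(m)
for i in range(1,n):
    if st[i,4]>15:
        q=P[l==i];top=q[q[:,2]>np.percentile(q[:,2],50)]
        print(st[i],ce[i].round(1),q.mean(0).round(1),q[:,2].max().round(1),np.median(top,0).round(1), q.min(0).round(),q.max(0).round())
print(np.median(H[280:290,100:110]),np.median(H[200:220,235:250]))
```

```text
[321 120  29  62 719] [335.2 150. ] [607.4 109.   81.5] 130.0 [601.8 108.7 105.9] [547.  74.  28.] [688. 132. 130.]
[ 255  132   44   73 1951] [276.5 168.1] [573.  230.9  45.2] 85.4 [586.3 235.8  46.8] [494. 183.  29.] [655. 280.  85.]
[ 190  152   31   69 1416] [205.2 185.5] [530.6 386.1  45.5] 52.2 [528.6 387.2  46.8] [456. 354.  36.] [608. 419.  52.]
[320 223  14  12 126] [326.5 228.9] [441.  124.6  66.4] 79.2 [442.3 122.9  76.4] [431. 112.  26.] [453. 133.  79.]
[275 238  10  10  84] [279.7 242.5] [410.8 221.   44. ] 50.1 [410.6 222.4  46.9] [401. 212.  27.] [420. 230.  50.]
[303 238  13  11 114] [308.9 242.7] [411.3 161.5  68.8] 79.0 [414.3 158.2  76.8] [401. 150.  27.] [422. 171.  79.]
[223 247  11  11  89] [227.8 251.9] [388.  331.3  43.1] 49.6 [387.5 332.6  46.6] [377. 321.  25.] [399. 342.  50.]
[248 249  11  11  93] [253.1 254.1] [384.7 276.4  73.1] 80.6 [383.  276.7  76.6] [375. 266.  54.] [395. 288.  81.]
-0.3162397146018634 -0.009376250799789432
```

View pics/topcrop.png

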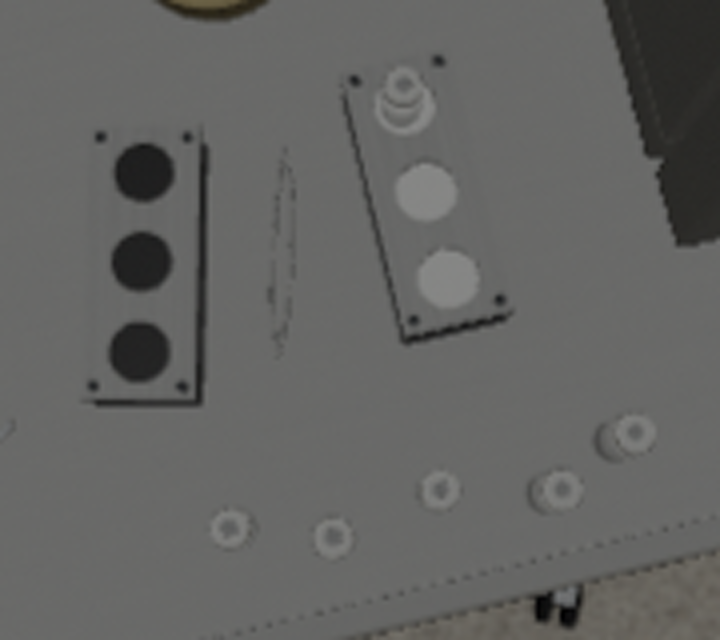

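View pics/scrop.png

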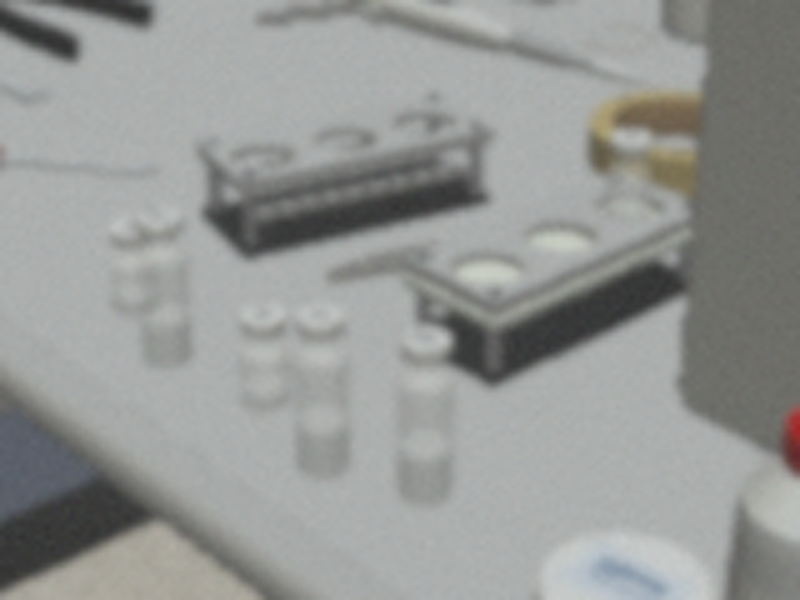

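The loose vials measure T1 (442,123), T2 (414,158) and T3 (383,277) for the tall ones, and S1 (411,222) and S2 (388,332) for the short ones. Heights come out at 76 and 46 mm as they should. Next I'll refine the caps and wells by casting rays.

Run:
```python
from h import *
o=ctrl.get_obs();print(R.from_rotvec(o['orientation']).as_matrix().round(3).tolist())
d=grab('top');P=cloud(d);H=P[...,2]
g=cv2.cvtColor(d['img'],cv2.COLOR_RGB2GRAY)
# caps: pixels near top height -> ray to top plane
for n,(u,v),z in [('T1',(328,229),76),('T2',(310,243),76),('T3',(253,254),76),('S1',(280,242),46),('S2',(228,252),46),('R',(270,144),82)]:
    m=np.zeros_like(g);w=(slice(v-9,v+10),slice(u-9,u+10))
    mm=(abs(H[w]-z)<5); ys,xs=np.nonzero(mm); 
    c=(xs.mean()+u-9,ys.mean()+v-9)
    print(n,len(xs),np.round(c,1),ray(d,*c,z).round(1),g[w].max())
# holes
for nm,box in [('deep',(190,152,32,70)),('sh',(255,132,46,75))]:
    x,y,w,h=box;sub=g[y:y+h,x:x+w]
    plate=np.median(sub);print(nm,plate)
    m=(sub<plate-35) if nm=='deep' else (sub>plate+30)
    n,l,st,ce=cv2.connectedComponentsWithStats(m.astype(np.uint8))
    for i in range(1,n):
        if st[i,4]>60: print(st[i],ray(d,ce[i][0]+x,ce[i][1]+y,46).round(1), ray(d,ce[i][0]+x,ce[i][1]+y,6 if nm=='deep' else 36).round(1))
    m2=np.zeros_like(g);m2[y:y+h,x:x+w]=(abs(H[y:y+h,x:x+w]-46)<4)
    r=cv2.minAreaRect(np.argwhere(m2)[:,::-1].astype(np.float32));
    print([ray(d,*p,46).round(1).tolist() for p in cv2.boxPoints(r)],ray(d,*r[0],46))
```

```text
[[0.256, -0.0, -0.967], [0.967, -0.001, 0.256], [-0.001, -1.0, 0.0]]
T1 80 [328.5 228. ] [442.3 122.   76. ] 124
T2 83 [310.3 242.3] [411.8 159.3  76. ] 126
T3 80 [253.  254.4] [384.  276.6  76. ] 126
S1 76 [280.  242.4] [411.  220.3  46. ] 126
S2 77 [227.4 251.8] [388.1 332.1  46. ] 127
R 78 [270.6 141.5] [622.4 245.7  82. ] 134
deep 101.0
[  9   4  14  14 167] [581.5 387.5  46. ] [590.6 393.4   6. ]
[  3   4  29  66 163] [511.9 358.6  46. ] [517.7 363.1   6. ]
[  8  26  15  15 175] [531.5 386.5  46. ] [538.2 392.4   6. ]
[  7  49  15  14 173] [481.9 385.7  46. ] [486.4 391.5   6. ]
[[456.0, 415.7, 46.0], [606.0, 420.5, 46.0], [606.2, 356.3, 46.0], [456.4, 353.1, 46.0]] [530.20502801 386.36891983  46.        ]
sh 105.0
[[639.7, 280.9, 46.0], [656.9, 220.0, 46.0], [509.1, 181.7, 46.0], [492.5, 241.1, 46.0]] [573.56486521 230.69272791  46.        ]
```

Run:
```python
from h import *
d=grab('top');g=cv2.cvtColor(d['img'],cv2.COLOR_RGB2GRAY)
x,y,w,h=255,150,46,60;sub=g[y:y+h,x:x+w]
for t in(118,122,126,130):
    n,l,st,ce=cv2.connectedComponentsWithStats((sub>t).astype(np.uint8))
    for i in range(1,n):
        if st[i,4]>60: print(t,st[i],ray(d,ce[i][0]+x,ce[i][1]+y,46).round(1),ray(d,ce[i][0]+x,ce[i][1]+y,36).round(1))
a=np.radians(14.5)
for k in(-50,0,50):print(573.6+k*np.cos(a),230.7+k*np.sin(a))
```

```text
118 [ 14  11  15  14 165] [573.5 231.9  46. ] [575.7 231.6  36. ]
118 [ 19  32  16  15 172] [525.7 219.   46. ] [527.3 218.6  36. ]
122 [ 14  11  15  14 160] [573.8 231.8  46. ] [576.  231.5  36. ]
122 [ 20  33  15  14 162] [525.7 218.7  46. ] [527.3 218.3  36. ]
126 [ 14  11  15  14 153] [573.7 232.   46. ] [575.9 231.6  36. ]
126 [ 20  33  14  14 155] [525.8 218.9  46. ] [527.5 218.5  36. ]
130 [ 15  11  13  13 133] [574.2 232.   46. ] [576.4 231.7  36. ]
130 [ 20  33  14  13 142] [526.3 219.1  46. ] [527.9 218.6  36. ]
525.1926179810946 218.1809997972779
573.6 230.7
622.0073820189054 243.21900020272207
```

Wells: deep at (481.9,385.7), (531.5,386.5) and (581.5,387.5), with 50 mm spacing as specified. Shallow at (525.5,218.7) and (574,231.6), yaw about 15°. I'll take S2 first with the jaw turned to the shallow rack's y axis.

>>> jog_arm(
  steps=[
    {"turn": [0,0,0.04],"dp": [0.25,-0.3,0],"claw": 0.5},
    {"turn": [0,0,0.08],"dp": [0.5,-0.6,0],"claw": 0.5},
    {"turn": [0,0,0.12],"dp": [0.75,-0.9,0],"claw": 0.5},
    {"turn": [0,0,0.164],"dp": [0.75,-0.9,0],"claw": 0.5},
    {"turn": [0,0,0.164],"dp": [0.75,-0.9,0],"claw": 0.5},
    {"turn": [0,0,0.164],"dp": [0.75,-0.9,0],"claw": 0.5},
  ],
)

```text
t: 0.85
ee_pos: [220.1, 532.3, 222.8]
orientation: [-1.079, -1.394, 1.393]
ft_force: [0.3, -0.1, -0.7]
width: 51.5
```

>>> jog_arm(
  steps=[
    {"turn": [0,0,0],"dp": [0.25,-0.3,0],"claw": 0.5},
    {"turn": [0,0,0],"dp": [0.5,-0.6,0],"claw": 0.5},
    {"turn": [0,0,0],"dp": [0.75,-0.9,0],"claw": 0.5},
    {"turn": [0,0,0],"dp": [0.75,-0.9,0],"claw": 0.5},
    {"turn": [0,0,0],"dp": [0.75,-0.9,0],"claw": 0.5},
  ],
)

```text
t: 1.27
ee_pos: [280.4, 460.4, 222.9]
orientation: [-1.081, -1.391, 1.389]
ft_force: [0.1, 0.2, 0.5]
width: 43.9
```

>>> jog_arm(
  steps=[
    {"turn": [0,0,0],"dp": [0.25,-0.3,-0.2],"claw": 0.5},
    {"turn": [0,0,0],"dp": [0.5,-0.6,-0.4],"claw": 0.5},
    {"turn": [0,0,0],"dp": [0.75,-0.9,-0.6],"claw": 0.5},
    {"turn": [0,0,0],"dp": [0.75,-0.9,-0.6],"claw": 0.5},
    {"turn": [0,0,0],"dp": [0.75,-0.9,-0.6],"claw": 0.5},
  ],
)

```text
t: 1.68
ee_pos: [340.2, 388.6, 174.2]
orientation: [-1.082, -1.387, 1.388]
ft_force: [-0.1, -0.0, 0.2]
width: 43.9
```

>>> jog_arm(
  steps=[
    {"turn": [0,0,0],"dp": [0.2,-0.24,-0.2],"claw": 0.5},
    {"turn": [0,0,0],"dp": [0.4,-0.48,-0.4],"claw": 0.5},
    {"turn": [0,0,0],"dp": [0.6,-0.706,-0.7],"claw": 0.5},
    {"turn": [0,0,0],"dp": [0.6,-0.706,-0.7],"claw": 0.5},
    {"turn": [0,0,0],"dp": [0.6,-0.706,-0.7],"claw": 0.5},
    {"turn": [0,0,0],"dp": [0.6,-0.706,-0.7],"claw": 0.5},
  ],
)

```text
t: 2.18
ee_pos: [388.1, 334.1, 118.9]
orientation: [-1.081, -1.389, 1.387]
ft_force: [-0.3, -1.3, 0.7]
width: 43.5
```

Run:
```python
from h import *
o=ctrl.get_obs();print(o['ee_pos'],R.from_rotvec(o['orientation']).as_matrix().round(3).tolist())
d=grab('wrist');save(d,'w1.png');P=cloud(d,o);H=P[...,2]
g=cv2.cvtColor(d['img'],cv2.COLOR_RGB2GRAY)
s=grab('scene');save(s,'s1.png')
```

```text
[388.13336543 334.07879821 118.94978739] [[-0.244, -0.0, -0.97], [0.97, 0.001, -0.244], [0.001, -1.0, -0.0]]
```

View pics/w1.png

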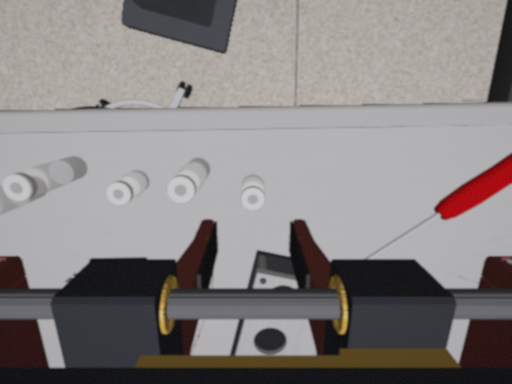

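View pics/s1.png

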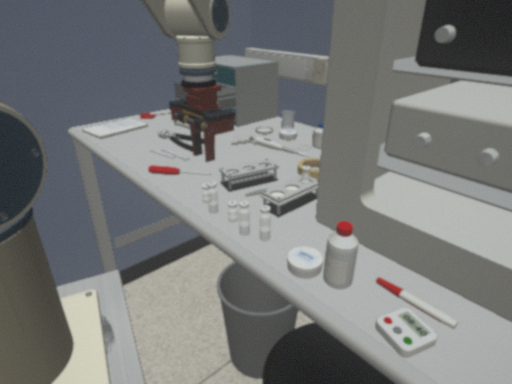

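In the wrist view the S2 cap is at (252,199), ahead of the fingers and centred between them. The scene view shows the gripper above S2. I'll check the cap positions by casting rays from the wrist camera.

Run:
```python
from h import *
o=ctrl.get_obs();d=grab('wrist');P=cloud(d,o);H=P[...,2]
print(cw(d,o).round(2).tolist())
for n,(u,v),z in [('S2',(252,199),46),('T3',(182,188),76),('S1',(119,193),46),('T2',(19,187),76)]:
    y,x=np.mgrid[0:384,0:512];m=(abs(H-z)<5)&(np.hypot(x-u,y-v)<22);print(n,m.sum(),x[m].mean(),y[m].mean(),ray(d,x[m].mean(),y[m].mean(),z,o).round(1))
```

```text
[[-0.25, 0.93, 0.27, 313.77], [0.97, 0.23, 0.07, 315.14], [0.0, 0.28, -0.96, 280.75], [0.0, 0.0, 0.0, 1.0]]
S2 458 252.62008733624455 197.75764192139738 [388.4 334.1  46. ]
T3 624 181.5897435897436 188.3926282051282 [384.7 279.1  76. ]
S1 490 119.77142857142857 192.45714285714286 [411.4 223.7  46. ]
T2 707 19.202263083451204 186.07213578500708 [412.1 163.3  76. ]
```

>>> jog_arm(
  steps=[
    {"turn": [0,0,0],"dp": [0,-0.01,-0.25],"claw": 0.5},
    {"turn": [0,0,0],"dp": [0,-0.01,-0.5],"claw": 0.5},
    {"turn": [0,0,0],"dp": [0,-0.01,-0.75],"claw": 0.5},
    {"turn": [0,0,0],"dp": [0,-0.01,-0.75],"claw": 0.5},
    {"turn": [0,0,0],"dp": [0,-0.01,-0.75],"claw": 0.5},
  ],
)

```text
t: 2.75
ee_pos: [387.6, 333.4, 59.4]
orientation: [-1.081, -1.39, 1.389]
ft_force: [1.2, 0.5, -0.2]
width: 44.0
```

Run:
```python
from h import *
d=grab('wrist');save(d,'w2.png');o=ctrl.get_obs();print(o['ee_pos'],o['ft_force'])
```

```text
[388.20076906 333.79507174  60.08807003] [-0.51302896  0.50555702  0.53090722]
```

View pics/w2.png

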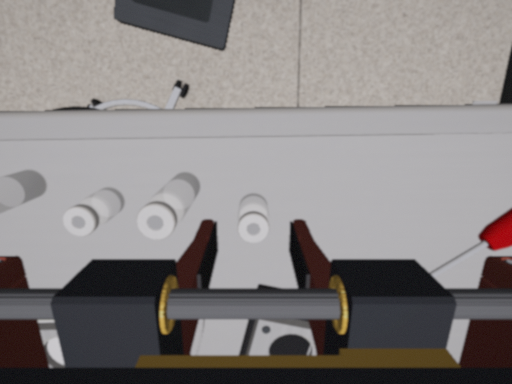

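The cap (254,228) is centred between the fingertips (215–290). I'll descend and grip.

>>> jog_arm(
  steps=[
    {"turn": [0,0,0],"dp": [0,0,-0.2],"claw": 0.5},
    {"turn": [0,0,0],"dp": [0,0,-0.4],"claw": 0.5},
    {"turn": [0,0,0],"dp": [0,0,-0.58],"claw": 0.5},
    {"turn": [0,0,0],"dp": [0,0,-0.58],"claw": 0.5},
    {"turn": [0,0,0],"dp": [0,0,-0.58],"claw": 0.5},
  ],
)

```text
t: 3.22
ee_pos: [388.5, 334.2, 14.5]
orientation: [-1.081, -1.392, 1.387]
ft_force: [-1.0, 1.5, 0.7]
width: 43.8
```

>>> jog_arm(
  steps=[
    {"turn": [0,0,0],"dp": [0,0,0],"claw": 0.4},
    {"turn": [0,0,0],"dp": [0,0,0],"claw": 0.33},
    {"turn": [0,0,0],"dp": [0,0,0],"claw": 0.26},
    {"turn": [0,0,0],"dp": [0,0,0],"claw": 0.15},
    {"turn": [0,0,0],"dp": [0,0,0],"claw": 0},
    {"turn": [0,0,0],"dp": [0,0,0],"claw": 0},
    {"turn": [0,0,0],"dp": [0,0,0],"claw": 0},
    {"turn": [0,0,0],"dp": [0,0,0],"claw": 0},
  ],
)

```text
t: 3.88
ee_pos: [389.0, 334.6, 15.4]
orientation: [-1.081, -1.393, 1.386]
ft_force: [-1.0, 0.1, 7.0]
width: 22.4
```

>>> jog_arm(
  steps=[
    {"turn": [0,0,0],"dp": [0,0,0.1],"claw": 0},
    {"turn": [0,0,0],"dp": [0,0,0.3],"claw": 0},
    {"turn": [0,0,0],"dp": [0,0,0.55],"claw": 0},
    {"turn": [0,0,0],"dp": [0,0,0.8],"claw": 0},
    {"turn": [0,0,0],"dp": [0,0,0.98],"claw": 0},
    {"turn": [0,0,0],"dp": [0,0,0.98],"claw": 0},
    {"turn": [0,0,0],"dp": [0,0,0.98],"claw": 0},
  ],
)

```text
t: 4.47
ee_pos: [389.4, 335.0, 94.7]
orientation: [-1.082, -1.395, 1.384]
ft_force: [-0.8, 0.3, -0.4]
width: 21.9
```

>>> jog_arm(
  steps=[
    {"turn": [0,0,0],"dp": [0.15,-0.1,0.1],"claw": 0},
    {"turn": [0,0,0],"dp": [0.35,-0.2,0.3],"claw": 0},
    {"turn": [0,0,0],"dp": [0.6,-0.35,0.4],"claw": 0},
    {"turn": [0,0,0],"dp": [0.85,-0.48,0.4],"claw": 0},
    {"turn": [0,0,0],"dp": [0.95,-0.52,0.4],"claw": 0},
    {"turn": [0,0,0],"dp": [0.95,-0.52,0.4],"claw": 0},
  ],
)

```text
t: 4.97
ee_pos: [466.3, 292.5, 125.7]
orientation: [-1.083, -1.393, 1.383]
ft_force: [-0.4, 0.9, -0.4]
width: 22.4
```

Run:
```python
from h import *
o=ctrl.get_obs();print(o['ee_pos'],o['ft_force'],o['width'],R.from_rotvec(o['orientation']).as_matrix().round(3).tolist())
d=grab('wrist');save(d,'w3.png');d=grab('scene');save(d,'s3.png')
```

```text
[466.32528863 292.5052863  125.72109253] [-0.39726677  0.93127702 -0.36635958] 22.424140069092427 [[-0.243, 0.003, -0.97], [0.97, 0.004, -0.243], [0.003, -1.0, -0.004]]
```

View pics/w3.png

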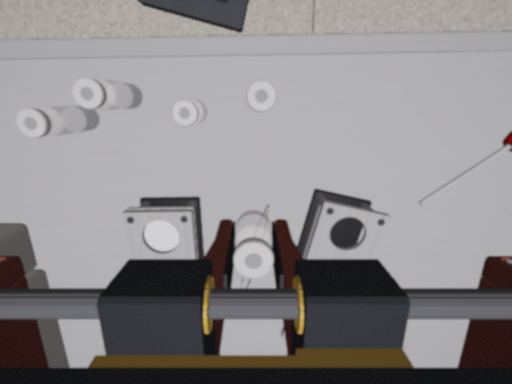

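View pics/s3.png

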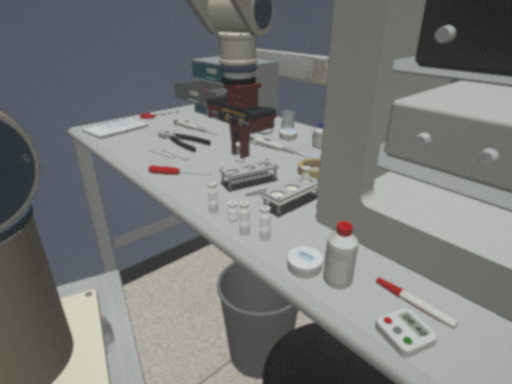

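The vial is held upright, with its cap at (254,258). The shallow rack's near well shows at (162,236) in the wrist view. I'll compare it with the first measurement.

Run:
```python
from h import *
o=ctrl.get_obs();d=grab('wrist');g=cv2.cvtColor(d['img'],cv2.COLOR_RGB2GRAY)
print('cap',ray(d,254,258,157,o),'tcp',o['ee_pos'])
n,l,st,ce=cv2.connectedComponentsWithStats((g[210:258,135:190]>195).astype(np.uint8))
for i in range(1,n):
    if st[i,4]>300:print(st[i],ray(d,ce[i][0]+135,ce[i][1]+210,46,o),ray(d,ce[i][0]+135,ce[i][1]+210,36,o))
n,l,st,ce=cv2.connectedComponentsWithStats((g[210:258,320:375]<60).astype(np.uint8))
for i in range(1,n):
    if st[i,4]>300:print(st[i],ray(d,ce[i][0]+320,ce[i][1]+210,46,o),ray(d,ce[i][0]+320,ce[i][1]+210,6,o))
```

```text
cap [461.8598466  292.97303926 157.        ] tcp [464.24643008 292.98420485 125.49733379]
[  9  13  34  30 788] [523.83043462 221.27492236  46.        ] [529.40358776 219.09504854  36.        ]
[ 10  11  31  29 650] [480.61671335 383.71611743  46.        ] [495.73074735 401.98103461   6.        ]
```

>>> jog_arm(
  steps=[
    {"turn": [0,0,0],"dp": [0.2,-0.11,0],"claw": 0},
    {"turn": [0,0,0],"dp": [0.4,-0.22,0],"claw": 0},
    {"turn": [0,0,0],"dp": [0.6,-0.33,0],"claw": 0},
    {"turn": [0,0,0],"dp": [0.75,-0.4,0],"claw": 0},
    {"turn": [0,0,0],"dp": [0.75,-0.4,0],"claw": 0},
    {"turn": [0,0,0],"dp": [0.75,-0.4,0],"claw": 0},
  ],
)

```text
t: 5.62
ee_pos: [523.2, 261.3, 125.1]
orientation: [-1.08, -1.391, 1.386]
ft_force: [-0.6, -0.6, 0.2]
width: 22.3
```

Now to (575, 231.5), 52 mm and −30 mm away.

>>> jog_arm(
  steps=[
    {"turn": [0,0,0],"dp": [0.2,-0.12,0],"claw": 0},
    {"turn": [0,0,0],"dp": [0.45,-0.26,0],"claw": 0},
    {"turn": [0,0,0],"dp": [0.64,-0.37,0],"claw": 0},
    {"turn": [0,0,0],"dp": [0.64,-0.37,-0.15],"claw": 0},
    {"turn": [0,0,0],"dp": [0.64,-0.37,-0.3],"claw": 0},
    {"turn": [0,0,0],"dp": [0.64,-0.37,-0.3],"claw": 0},
    {"turn": [0,0,0],"dp": [0.64,-0.37,-0.3],"claw": 0},
    {"turn": [0,0,0],"dp": [0.64,-0.37,-0.3],"claw": 0},
  ],
)

```text
t: 6.28
ee_pos: [573.3, 232.1, 100.6]
orientation: [-1.079, -1.391, 1.388]
ft_force: [0.1, -0.1, 0.2]
width: 22.0
```

Run:
```python
from h import *
print([ctrl.get_obs()['ee_pos'].round(1).tolist() for _ in range(3)])
d=grab('wrist');save(d,'w4.png');s=grab('top');
c=cv2.resize(s['img'][120:280,170:350],None,fx=4,fy=4,interpolation=cv2.INTER_CUBIC);cv2.imwrite('pics/t4.png',cv2.cvtColor(c,cv2.COLOR_RGB2BGR))
```

```text
[[573.3, 232.1, 100.6], [573.3, 232.1, 100.6], [573.3, 232.1, 100.6]]
```

View pics/w4.png

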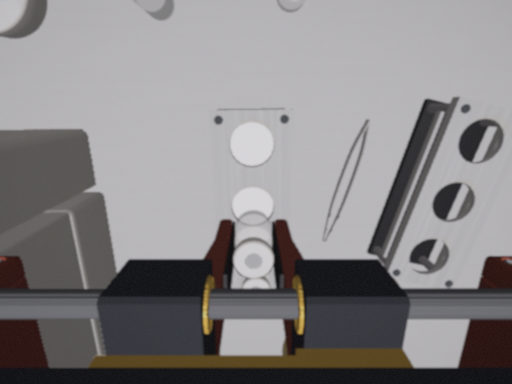

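View pics/t4.png

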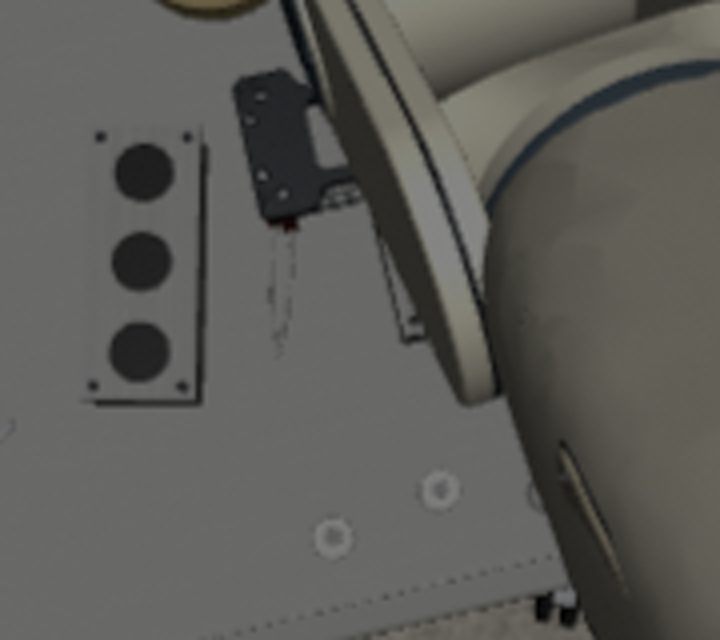

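The rack axis lines up with the jaw centre: wells at (252,144) and about (252,206). I'll check with rays and lower.

Run:
```python
from h import *
o=ctrl.get_obs();d=grab('wrist');g=cv2.cvtColor(d['img'],cv2.COLOR_RGB2GRAY)
n,l,st,ce=cv2.connectedComponentsWithStats((g[110:240,225:280]>g[130:160,240:262].min()-8).astype(np.uint8))
for i in range(1,n):
    if st[i,4]>300:print(st[i],ray(d,ce[i][0]+225,ce[i][1]+110,46,o))
p=ray(d,252,144,46,o);a=np.radians(14.5);print(p,p[:2]+50*np.array([np.cos(a),np.sin(a)]))
print(ray(d,253,258,131,o),o['ee_pos'],ray(d,231,206,46,o),ray(d,274,206,46,o))
```

```text
[   6   11   42   43 1407] [526.3964517  219.27882909  46.        ]
[  8  76  40  30 867] [570.55421297 231.08666697  46.        ]
[527.77954515 219.9924432   46.        ] [576.18692717 232.5114434 ]
[572.88173403 231.94325503 131.        ] [574.09041431 232.17446872 101.32930089] [579.47652541 215.86266987  46.        ] [571.1012986  248.99025035  46.        ]
```

>>> jog_arm(
  steps=[
    {"turn": [0,0,0],"dp": [0.02,0,-0.12],"claw": 0},
    {"turn": [0,0,0],"dp": [0.02,0,-0.24],"claw": 0},
    {"turn": [0,0,0],"dp": [0.02,0,-0.36],"claw": 0},
    {"turn": [0,0,0],"dp": [0.02,0,-0.46],"claw": 0},
    {"turn": [0,0,0],"dp": [0.02,0,-0.54],"claw": 0},
    {"turn": [0,0,0],"dp": [0.02,0,-0.58],"claw": 0},
    {"turn": [0,0,0],"dp": [0.02,0,-0.6],"claw": 0},
    {"turn": [0,0,0],"dp": [0.02,0,-0.6],"claw": 0},
    {"turn": [0,0,0],"dp": [0.02,0,-0.6],"claw": 0},
  ],
)

```text
t: 7.18
ee_pos: [576.1, 232.2, 53.6]
orientation: [-1.08, -1.392, 1.386]
ft_force: [-0.6, 0.1, 0.3]
width: 21.9
```

>>> jog_arm(
  steps=[
    {"turn": [0,0,0],"dp": [0,0,-0.012],"claw": 0},
    {"turn": [0,0,0],"dp": [0,0,-0.024],"claw": 0},
    {"turn": [0,0,0],"dp": [0,0,-0.024],"claw": 0},
  ],
)

```text
t: 7.43
ee_pos: [576.3, 232.3, 51.9]
orientation: [-1.081, -1.393, 1.386]
ft_force: [-0.2, -0.7, -0.0]
width: 21.9
```

>>> jog_arm(
  steps=[
    {"turn": [0,0,0],"dp": [0,0,-0.012],"claw": 0},
    {"turn": [0,0,0],"dp": [0,0,-0.012],"claw": 0},
    {"turn": [0,0,0],"dp": [0,0,-0.012],"claw": 0},
  ],
)

```text
t: 7.68
ee_pos: [576.4, 232.3, 51.5]
orientation: [-1.081, -1.393, 1.385]
ft_force: [-1.4, -1.4, 5.3]
width: 22.3
```

The 5 N reading means floor contact. Releasing.

>>> jog_arm(
  steps=[
    {"turn": [0,0,0],"dp": [0,0,0],"claw": 0.27},
    {"turn": [0,0,0],"dp": [0,0,0],"claw": 0.3},
    {"turn": [0,0,0],"dp": [0,0,0],"claw": 0.4},
    {"turn": [0,0,0],"dp": [0,0,0],"claw": 0.5},
    {"turn": [0,0,0],"dp": [0,0,0],"claw": 0.5},
    {"turn": [0,0,0],"dp": [0,0,0],"claw": 0.5},
  ],
)

```text
t: 8.18
ee_pos: [576.4, 232.3, 51.3]
orientation: [-1.081, -1.393, 1.385]
ft_force: [-0.5, 0.8, 0.9]
width: 43.9
```

Run:
```python
from h import *
print(ctrl.get_obs()['ee_pos'])
d=grab('wrist');save(d,'w5.png')
```

```text
[576.35625453 232.32335707  51.33955888]
```

View pics/w5.png

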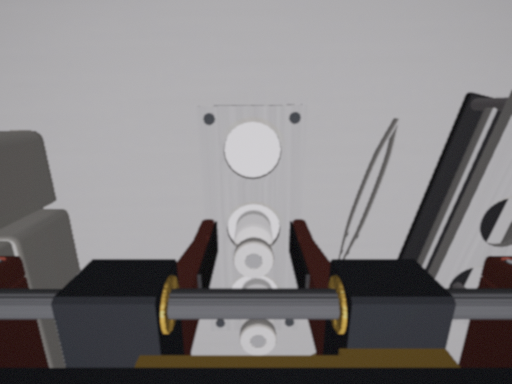

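S2 stands centred in the W0 well and the racked vial is untouched. Next is S1, at about (411,222).

>>> jog_arm(
  steps=[
    {"turn": [0,0,0],"dp": [0,0,0.15],"claw": 0.5},
    {"turn": [0,0,0],"dp": [0,0,0.35],"claw": 0.5},
    {"turn": [0,0,0],"dp": [0,0,0.6],"claw": 0.5},
    {"turn": [0,0,0],"dp": [0,0,0.9],"claw": 0.5},
    {"turn": [0,0,0],"dp": [0,0,0.9],"claw": 0.5},
    {"turn": [0,0,0],"dp": [0,0,0.9],"claw": 0.5},
  ],
)

```text
t: 8.73
ee_pos: [577.5, 232.7, 125.5]
orientation: [-1.083, -1.396, 1.383]
ft_force: [0.4, 0.1, -0.8]
width: 44.4
```

>>> jog_arm(
  steps=[
    {"turn": [0,0,0],"dp": [-0.3,-0.02,0],"claw": 0.5},
    {"turn": [0,0,0],"dp": [-0.65,-0.04,0],"claw": 0.5},
    {"turn": [0,0,0],"dp": [-1,-0.06,0],"claw": 0.5},
    {"turn": [0,0,0],"dp": [-1,-0.06,0],"claw": 0.5},
    {"turn": [0,0,0],"dp": [-1,-0.06,0],"claw": 0.5},
  ],
)

```text
t: 9.15
ee_pos: [495.8, 227.6, 124.8]
orientation: [-1.081, -1.395, 1.385]
ft_force: [1.2, -1.1, 0.8]
width: 44.0
```

>>> jog_arm(
  steps=[
    {"turn": [0,0,0],"dp": [-0.3,-0.02,0],"claw": 0.5},
    {"turn": [0,0,0],"dp": [-0.65,-0.04,0],"claw": 0.5},
    {"turn": [0,0,0],"dp": [-1,-0.06,0],"claw": 0.5},
    {"turn": [0,0,0],"dp": [-1,-0.06,0],"claw": 0.5},
    {"turn": [0,0,0],"dp": [-1,-0.06,0],"claw": 0.5},
    {"turn": [0,0,0],"dp": [-1,-0.06,0],"claw": 0.5},
  ],
)

```text
t: 9.65
ee_pos: [417.5, 223.4, 125.0]
orientation: [-1.082, -1.397, 1.384]
ft_force: [0.5, -0.3, 0.5]
width: 43.9
```

```bash
cat >> h.py <<'E'
def caps():
    o=ctrl.get_obs();d=grab('wrist');P=cloud(d,o);H=P[...,2];print('tcp',o['ee_pos'].round(1),R.from_rotvec(o['orientation']).as_matrix().round(3).tolist())
    v,u=np.mgrid[0:384,0:512]
    for z in(46,76,82):
        m=(abs(H-z)<4).astype(np.uint8);m[262:]=0;m=cv2.morphologyEx(m,cv2.MORPH_OPEN,np.ones((3,3)))
        n,l,st,ce=cv2.connectedComponentsWithStats(m)
        for i in range(1,n):
            if st[i,4]>250 and max(st[i,2:4])<60: print(z,st[i].tolist(),ray(d,*ce[i],z,o).round(1))
    return d,o
E
python3 - <<'E'
from h import *
d,o=caps();save(d,'w6.png')
E
```

```text
tcp [417.5 223.4 125. ] [[-0.246, 0.005, -0.969], [0.969, 0.005, -0.246], [0.004, -1.0, -0.006]]
46 [241, 178, 24, 23, 437] [411.9 222.2  46. ]
76 [161, 169, 28, 27, 595] [412.6 161.5  76. ]
76 [319, 171, 28, 27, 584] [385.1 277.7  76. ]
76 [107, 194, 28, 26, 572] [442.3 124.7  76. ]
```

View pics/w6.png

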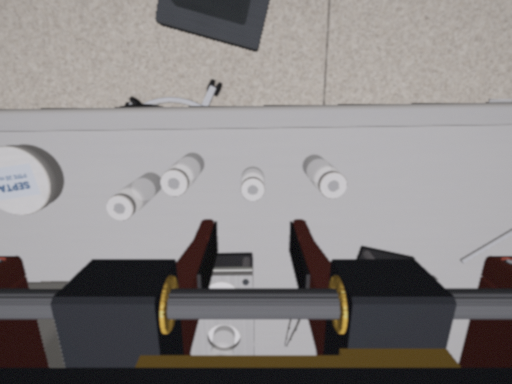

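>>> jog_arm(
  steps=[
    {"turn": [-0.0016,0.0016,0],"dp": [-0.07,-0.015,-0.2],"claw": 0.5},
    {"turn": [-0.0016,0.0016,0],"dp": [-0.07,-0.015,-0.45],"claw": 0.5},
    {"turn": [-0.0016,0.0016,0],"dp": [-0.07,-0.015,-0.7],"claw": 0.5},
    {"turn": [-0.0016,0.0016,0],"dp": [-0.07,-0.015,-0.85],"claw": 0.5},
    {"turn": [-0.0016,0.0016,0],"dp": [-0.07,-0.015,-0.85],"claw": 0.5},
    {"turn": [-0.0016,0.0016,0],"dp": [-0.07,-0.015,-0.85],"claw": 0.5},
  ],
)

```text
t: 10.2
ee_pos: [412.8, 222.2, 56.5]
orientation: [-1.081, -1.389, 1.39]
ft_force: [0.6, 0.5, 0.9]
width: 43.7
```

Down 42 mm to 14.5, then grip.

>>> jog_arm(
  steps=[
    {"turn": [0,0,0],"dp": [-0.01,0,-0.18],"claw": 0.5},
    {"turn": [0,0,0],"dp": [-0.01,0,-0.36],"claw": 0.5},
    {"turn": [0,0,0],"dp": [-0.01,0,-0.53],"claw": 0.5},
    {"turn": [0,0,0],"dp": [-0.01,0,-0.53],"claw": 0.5},
    {"turn": [0,0,0],"dp": [-0.01,0,-0.53],"claw": 0.5},
  ],
)

```text
t: 10.62
ee_pos: [412.7, 222.4, 14.5]
orientation: [-1.081, -1.389, 1.39]
ft_force: [0.1, 0.6, -0.2]
width: 43.7
```

>>> jog_arm(
  steps=[
    {"turn": [0,0,0],"dp": [0,0,0],"claw": 0.4},
    {"turn": [0,0,0],"dp": [0,0,0],"claw": 0.33},
    {"turn": [0,0,0],"dp": [0,0,0],"claw": 0.26},
    {"turn": [0,0,0],"dp": [0,0,0],"claw": 0.15},
    {"turn": [0,0,0],"dp": [0,0,0],"claw": 0},
    {"turn": [0,0,0],"dp": [0,0,0],"claw": 0},
    {"turn": [0,0,0],"dp": [0,0,0],"claw": 0},
    {"turn": [0,0,0],"dp": [0,0,0],"claw": 0},
  ],
)

```text
t: 11.28
ee_pos: [413.3, 222.7, 15.2]
orientation: [-1.082, -1.39, 1.389]
ft_force: [-0.6, -1.1, 7.7]
width: 22.0
```

>>> jog_arm(
  steps=[
    {"turn": [0,0,0],"dp": [0,0,0.1],"claw": 0},
    {"turn": [0,0,0],"dp": [0,0,0.3],"claw": 0},
    {"turn": [0,0,0],"dp": [0,0,0.55],"claw": 0},
    {"turn": [0,0,0],"dp": [0,0,0.8],"claw": 0},
    {"turn": [0,0,0],"dp": [0,0,0.98],"claw": 0},
    {"turn": [0,0,0],"dp": [0,0,0.98],"claw": 0},
    {"turn": [0,0,0],"dp": [0,0,0.98],"claw": 0},
  ],
)

```text
t: 11.87
ee_pos: [413.7, 222.9, 94.4]
orientation: [-1.083, -1.392, 1.387]
ft_force: [0.7, -0.1, -0.1]
width: 22.2
```

>>> jog_arm(
  steps=[
    {"turn": [0,0,0],"dp": [0.15,0,0.05],"claw": 0},
    {"turn": [0,0,0],"dp": [0.4,-0.01,0.05],"claw": 0},
    {"turn": [0,0,0],"dp": [0.65,-0.02,0.05],"claw": 0},
    {"turn": [0,0,0],"dp": [0.75,-0.02,0.05],"claw": 0},
    {"turn": [0,0,0],"dp": [0.75,-0.02,0.05],"claw": 0},
    {"turn": [0,0,0],"dp": [0.75,-0.02,0.05],"claw": 0},
  ],
)

```text
t: 12.37
ee_pos: [473.1, 220.8, 97.5]
orientation: [-1.082, -1.39, 1.388]
ft_force: [-0.3, -0.0, -0.8]
width: 21.8
```

>>> jog_arm(
  steps=[
    {"turn": [0,0,0],"dp": [0.15,0,0],"claw": 0},
    {"turn": [0,0,0],"dp": [0.4,-0.01,0],"claw": 0},
    {"turn": [0,0,0],"dp": [0.6,-0.02,0],"claw": 0},
    {"turn": [0,0,0],"dp": [0.67,-0.02,0],"claw": 0},
    {"turn": [0,0,0],"dp": [0.67,-0.02,0],"claw": 0},
    {"turn": [0,0,0],"dp": [0.67,-0.02,0],"claw": 0},
  ],
)

```text
t: 12.87
ee_pos: [525.9, 219.0, 97.1]
orientation: [-1.082, -1.389, 1.389]
ft_force: [-0.3, 0.6, -0.4]
width: 22.0
```

Run:
```python
from h import *
o=ctrl.get_obs();d=grab('wrist');save(d,'w7.png');print(o['ee_pos'],ray(d,253,258,o['ee_pos'][2]+31,o),R.from_rotvec(o['orientation']).as_matrix().round(3).tolist())
```

```text
[525.87475618 219.03901437  97.11859072] [523.96636862 218.72215551 128.11859072] [[-0.245, -0.001, -0.97], [0.97, 0.0, -0.245], [0.0, -1.0, 0.0]]
```

View pics/w7.png

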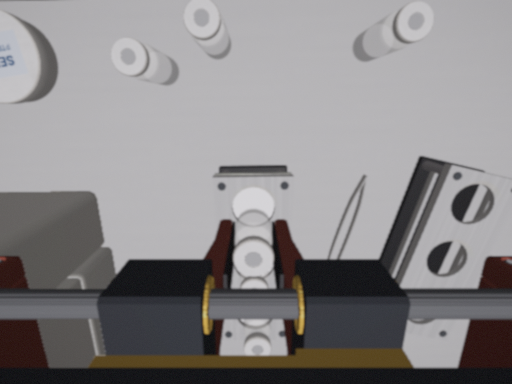

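The held vial is above the near well (254,205) and aligned with the rack axis. Lowering.

>>> jog_arm(
  steps=[
    {"turn": [0,0,0],"dp": [0.02,0.007,-0.12],"claw": 0},
    {"turn": [0,0,0],"dp": [0.02,0.007,-0.24],"claw": 0},
    {"turn": [0,0,0],"dp": [0.02,0.007,-0.36],"claw": 0},
    {"turn": [0,0,0],"dp": [0.02,0.007,-0.46],"claw": 0},
    {"turn": [0,0,0],"dp": [0.02,0.007,-0.52],"claw": 0},
    {"turn": [0,0,0],"dp": [0.02,0.007,-0.55],"claw": 0},
    {"turn": [0,0,0],"dp": [0.02,0.007,-0.55],"claw": 0},
    {"turn": [0,0,0],"dp": [0.02,0.007,-0.55],"claw": 0},
  ],
)

```text
t: 13.58
ee_pos: [527.1, 219.6, 53.0]
orientation: [-1.081, -1.388, 1.389]
ft_force: [0.5, -0.6, -0.5]
width: 21.8
```

>>> jog_arm(
  steps=[
    {"turn": [0,0,0],"dp": [0,0,-0.012],"claw": 0},
    {"turn": [0,0,0],"dp": [0,0,-0.018],"claw": 0},
    {"turn": [0,0,0],"dp": [0,0,-0.018],"claw": 0},
  ],
)

```text
t: 13.83
ee_pos: [527.3, 219.6, 51.9]
orientation: [-1.082, -1.389, 1.389]
ft_force: [-0.3, -0.6, 0.3]
width: 21.9
```

>>> jog_arm(
  steps=[
    {"turn": [0,0,0],"dp": [0,0,-0.012],"claw": 0},
    {"turn": [0,0,0],"dp": [0,0,-0.012],"claw": 0},
    {"turn": [0,0,0],"dp": [0,0,-0.012],"claw": 0},
  ],
)

```text
t: 14.08
ee_pos: [527.5, 219.7, 51.3]
orientation: [-1.082, -1.389, 1.389]
ft_force: [0.3, -0.1, 2.9]
width: 21.9
```

>>> jog_arm(
  steps=[
    {"turn": [0,0,0],"dp": [0,0,0],"claw": 0.27},
    {"turn": [0,0,0],"dp": [0,0,0],"claw": 0.3},
    {"turn": [0,0,0],"dp": [0,0,0],"claw": 0.4},
    {"turn": [0,0,0],"dp": [0,0,0],"claw": 0.5},
    {"turn": [0,0,0],"dp": [0,0,0],"claw": 0.5},
    {"turn": [0,0,0],"dp": [0,0,0],"claw": 0.5},
  ],
)

```text
t: 14.58
ee_pos: [527.5, 219.7, 51.2]
orientation: [-1.082, -1.389, 1.389]
ft_force: [0.7, -0.3, 0.3]
width: 43.9
```

>>> jog_arm(
  steps=[
    {"turn": [0,0,0],"dp": [0,0,0.15],"claw": 0.5},
    {"turn": [0,0,0],"dp": [0,0,0.35],"claw": 0.5},
    {"turn": [0,0,0],"dp": [0,0,0.6],"claw": 0.5},
    {"turn": [0,0,0],"dp": [0,0,0.95],"claw": 0.5},
    {"turn": [0,0,0],"dp": [0,0,0.95],"claw": 0.5},
    {"turn": [0,0,0],"dp": [0,0,0.95],"claw": 0.5},
  ],
)

```text
t: 15.08
ee_pos: [528.7, 220.2, 129.4]
orientation: [-1.084, -1.393, 1.386]
ft_force: [-0.7, 0.2, -0.2]
width: 44.0
```

>>> jog_arm(
  steps=[
    {"turn": [0,0,-0.03],"dp": [-0.25,0.1,0.1],"claw": 0.5},
    {"turn": [0,0,-0.06],"dp": [-0.5,0.2,0.2],"claw": 0.5},
    {"turn": [0,0,-0.073],"dp": [-0.75,0.3,0.2],"claw": 0.5},
    {"turn": [0,0,-0.073],"dp": [-0.88,0.36,0.2],"claw": 0.5},
    {"turn": [0,0,-0.073],"dp": [-0.88,0.36,0.2],"claw": 0.5},
    {"turn": [0,0,-0.073],"dp": [-0.88,0.36,0.2],"claw": 0.5},
  ],
)

```text
t: 15.58
ee_pos: [458.2, 249.1, 145.0]
orientation: [-1.202, -1.227, 1.222]
ft_force: [-0.2, -1.1, 1.1]
width: 44.1
```

>>> jog_arm(
  steps=[
    {"turn": [0,0,0],"dp": [-0.25,0.1,0],"claw": 0.5},
    {"turn": [0,0,0],"dp": [-0.5,0.2,0],"claw": 0.5},
    {"turn": [0,0,0],"dp": [-0.75,0.3,0],"claw": 0.5},
    {"turn": [0,0,0],"dp": [-0.88,0.36,0],"claw": 0.5},
    {"turn": [0,0,0],"dp": [-0.88,0.36,0],"claw": 0.5},
    {"turn": [0,0,0],"dp": [-0.88,0.36,0],"claw": 0.5},
  ],
)

```text
t: 16.08
ee_pos: [388.6, 278.1, 145.0]
orientation: [-1.202, -1.229, 1.223]
ft_force: [0.4, 0.1, -0.6]
width: 44.1
```

Run:
```python
from h import *
d,o=caps();save(d,'w8.png');print(o['width'])
s=grab('scene');c=cv2.resize(s['img'][100:260,160:340],None,fx=4,fy=3.75,interpolation=cv2.INTER_CUBIC);cv2.imwrite('pics/s8.png',cv2.cvtColor(c,cv2.COLOR_RGB2BGR))
```

```text
tcp [388.6 278.1 145. ] [[-0.022, 0.004, -1.0], [1.0, 0.001, -0.022], [0.0, -1.0, -0.004]]
76 [241, 183, 25, 24, 467] [384.9 278.7  76. ]
76 [105, 211, 26, 24, 459] [412.6 162.4  76. ]
76 [67, 242, 25, 20, 403] [441.9 125.6  76. ]
44.12901128291891
```

View pics/w8.png

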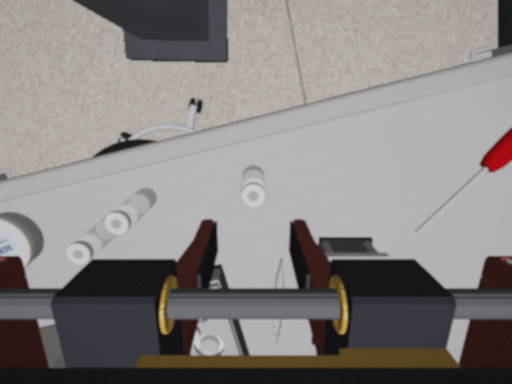

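View pics/s8.png

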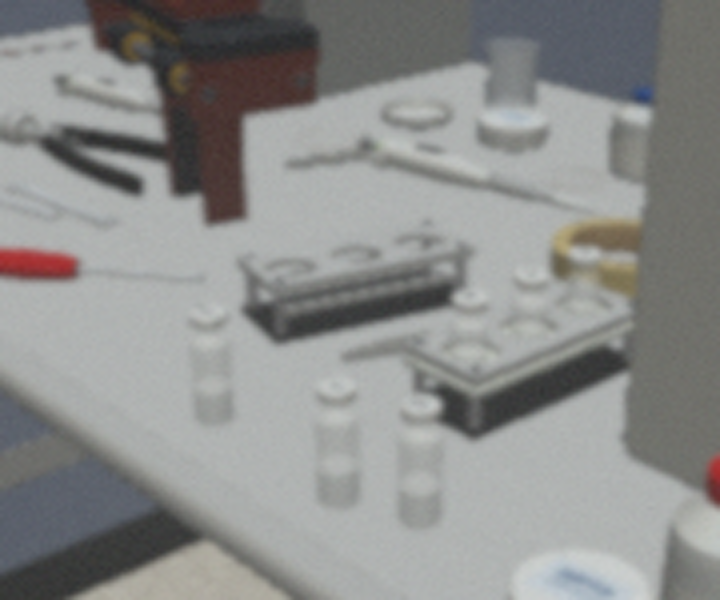

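Both short vials stand seated in the shallow rack. T3's cap is at (253,195), centred between the fingers. I'll descend on T3.

>>> jog_arm(
  steps=[
    {"turn": [0,0.001,0],"dp": [-0.04,0.005,-0.25],"claw": 0.5},
    {"turn": [0,0.001,0],"dp": [-0.04,0.005,-0.5],"claw": 0.5},
    {"turn": [0,0.001,0],"dp": [-0.04,0.005,-0.7],"claw": 0.5},
    {"turn": [0,0.001,0],"dp": [-0.04,0.005,-0.7],"claw": 0.5},
    {"turn": [0,0.001,0],"dp": [-0.04,0.005,-0.7],"claw": 0.5},
  ],
)

```text
t: 16.6
ee_pos: [386.3, 277.8, 88.6]
orientation: [-1.2, -1.224, 1.224]
ft_force: [0.3, 0.0, -0.0]
width: 43.9
```

Down 45 mm, grip, lift.

>>> jog_arm(
  steps=[
    {"turn": [0,0,0],"dp": [-0.015,0.005,-0.2],"claw": 0.5},
    {"turn": [0,0,0],"dp": [-0.015,0.005,-0.4],"claw": 0.5},
    {"turn": [0,0,0],"dp": [-0.015,0.005,-0.56],"claw": 0.5},
    {"turn": [0,0,0],"dp": [-0.015,0.005,-0.56],"claw": 0.5},
    {"turn": [0,0,0],"dp": [-0.015,0.005,-0.56],"claw": 0.5},
  ],
)

```text
t: 17.02
ee_pos: [385.7, 278.3, 44.3]
orientation: [-1.2, -1.224, 1.223]
ft_force: [0.9, -0.4, -0.5]
width: 43.5
```

>>> jog_arm(
  steps=[
    {"turn": [0,0,0],"dp": [0,0,0],"claw": 0.4},
    {"turn": [0,0,0],"dp": [0,0,0],"claw": 0.33},
    {"turn": [0,0,0],"dp": [0,0,0],"claw": 0.26},
    {"turn": [0,0,0],"dp": [0,0,0],"claw": 0.15},
    {"turn": [0,0,0],"dp": [0,0,0],"claw": 0},
    {"turn": [0,0,0],"dp": [0,0,0],"claw": 0},
    {"turn": [0,0,0],"dp": [0,0,0],"claw": 0},
    {"turn": [0,0,0],"dp": [0,0,0],"claw": 0},
  ],
)

```text
t: 17.68
ee_pos: [386.3, 278.7, 45.1]
orientation: [-1.201, -1.225, 1.222]
ft_force: [-0.7, -0.2, 5.7]
width: 22.2
```

>>> jog_arm(
  steps=[
    {"turn": [0,0,0],"dp": [0,0,0.1],"claw": 0},
    {"turn": [0,0,0],"dp": [0,0,0.3],"claw": 0},
    {"turn": [0,0,0],"dp": [0,0,0.55],"claw": 0},
    {"turn": [0,0,0],"dp": [0,0,0.8],"claw": 0},
    {"turn": [0,0,0],"dp": [0,0,0.98],"claw": 0},
    {"turn": [0,0,0],"dp": [0,0,0.98],"claw": 0},
    {"turn": [0,0,0],"dp": [0,0,0.98],"claw": 0},
  ],
)

```text
t: 18.27
ee_pos: [386.6, 278.9, 124.2]
orientation: [-1.201, -1.227, 1.221]
ft_force: [0.6, -0.2, -0.3]
width: 22.0
```

Run:
```python
from h import *
o=ctrl.get_obs();d=grab('wrist');save(d,'w9.png');s=grab('scene');c=cv2.resize(s['img'][80:240,160:340],None,fx=4,fy=3.75,interpolation=cv2.INTER_CUBIC);cv2.imwrite('pics/s9.png',cv2.cvtColor(c,cv2.COLOR_RGB2BGR))
```

```text
(no output)
```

View pics/w9.png

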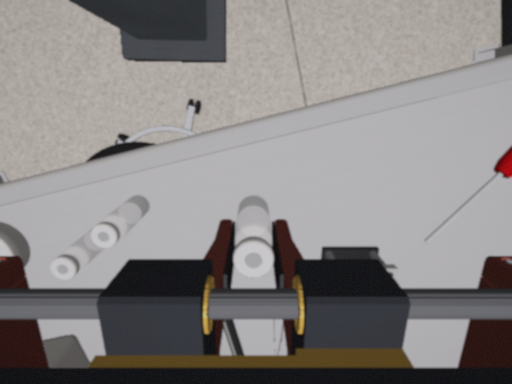

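View pics/s9.png

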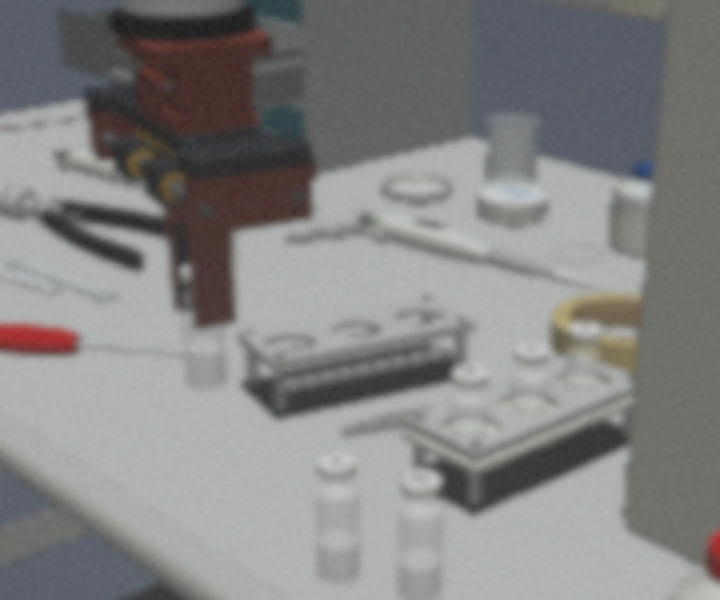

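T3 is held upright. Carrying it to the far deep well (581.5,387).

>>> jog_arm(
  steps=[
    {"turn": [0,0,0],"dp": [0.1,0.05,0.1],"claw": 0},
    {"turn": [0,0,0],"dp": [0.3,0.16,0.2],"claw": 0},
    {"turn": [0,0,0],"dp": [0.55,0.3,0.25],"claw": 0},
    {"turn": [0,0,0],"dp": [0.75,0.4,0.25],"claw": 0},
    {"turn": [0,0,0],"dp": [0.81,0.45,0.25],"claw": 0},
    {"turn": [0,0,0],"dp": [0.81,0.45,0.25],"claw": 0},
    {"turn": [0,0,0],"dp": [0.81,0.45,0.25],"claw": 0},
  ],
)

```text
t: 18.95
ee_pos: [449.2, 313.5, 141.5]
orientation: [-1.2, -1.222, 1.226]
ft_force: [0.3, 0.2, 0.4]
width: 22.0
```

>>> jog_arm(
  steps=[
    {"turn": [0,0,0],"dp": [0.1,0.05,0],"claw": 0},
    {"turn": [0,0,0],"dp": [0.3,0.16,0],"claw": 0},
    {"turn": [0,0,0],"dp": [0.55,0.3,0],"claw": 0},
    {"turn": [0,0,0],"dp": [0.75,0.4,0],"claw": 0},
    {"turn": [0,0,0],"dp": [0.81,0.45,0],"claw": 0},
    {"turn": [0,0,0],"dp": [0.81,0.45,0],"claw": 0},
    {"turn": [0,0,0],"dp": [0.81,0.45,0],"claw": 0},
  ],
)

```text
t: 19.53
ee_pos: [512.9, 349.0, 140.9]
orientation: [-1.199, -1.22, 1.227]
ft_force: [-0.6, -1.0, 0.1]
width: 22.2
```

>>> jog_arm(
  steps=[
    {"turn": [0,0,0],"dp": [0.1,0.05,0],"claw": 0},
    {"turn": [0,0,0],"dp": [0.3,0.16,0],"claw": 0},
    {"turn": [0,0,0],"dp": [0.55,0.3,0],"claw": 0},
    {"turn": [0,0,0],"dp": [0.75,0.4,0],"claw": 0},
    {"turn": [0,0,0],"dp": [0.81,0.45,0],"claw": 0},
    {"turn": [0,0,0],"dp": [0.81,0.45,0],"claw": 0},
    {"turn": [0,0,0],"dp": [0.81,0.45,0],"claw": 0},
  ],
)

```text
t: 20.12
ee_pos: [576.7, 384.5, 140.4]
orientation: [-1.199, -1.219, 1.229]
ft_force: [-0.1, -0.5, -0.0]
width: 22.0
```

Run:
```python
from h import *
o=ctrl.get_obs();d=grab('wrist');save(d,'w10.png');print(o['ee_pos'],ray(d,253,258,o['ee_pos'][2]+31,o),R.from_rotvec(o['orientation']).as_matrix().round(3).tolist())
g=cv2.cvtColor(d['img'],cv2.COLOR_RGB2GRAY)
n,l,st,ce=cv2.connectedComponentsWithStats((g[:260,:]<70).astype(np.uint8))
for i in range(1,n):
    if st[i,4]>300 and max(st[i,2:4])<60:print(st[i],ray(d,*ce[i],46,o))
```

```text
[576.68022248 384.49124846 140.44831123] [574.83785752 384.9145122  171.44831123] [[-0.02, -0.005, -1.0], [1.0, -0.003, -0.02], [-0.003, -1.0, 0.005]]
[242 127  33  33 584] [534.88637365 386.18181321  46.        ]
[242 181  32  25 428] [576.29721903 390.43662049  46.        ]
[272 219  31  41 768] [628.23836856 415.18318704  46.        ]
[204 220  31  40 763] [629.66003593 356.18894044  46.        ]
```

View pics/w10.png

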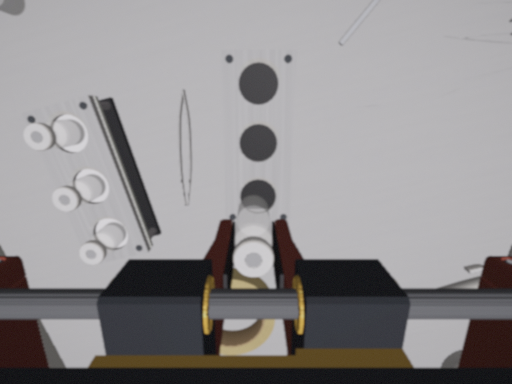

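>>> jog_arm(
  steps=[
    {"turn": [0.001,-0.0016,0],"dp": [0.04,0.02,0],"claw": 0},
    {"turn": [0.001,-0.0016,0],"dp": [0.08,0.036,-0.1],"claw": 0},
    {"turn": [0.001,-0.0016,0],"dp": [0.08,0.036,-0.25],"claw": 0},
    {"turn": [0.001,-0.0016,0],"dp": [0.08,0.036,-0.4],"claw": 0},
    {"turn": [0.001,-0.0016,0],"dp": [0.08,0.036,-0.45],"claw": 0},
    {"turn": [0.001,-0.0016,0],"dp": [0.08,0.036,-0.45],"claw": 0},
    {"turn": [0.001,-0.0016,0],"dp": [0.08,0.036,-0.45],"claw": 0},
  ],
)

```text
t: 20.75
ee_pos: [582.4, 386.9, 103.5]
orientation: [-1.2, -1.222, 1.225]
ft_force: [0.6, 0.7, -0.1]
width: 22.1
```

Run:
```python
from h import *
o=ctrl.get_obs();d=grab('wrist');save(d,'w11.png');print(o['ee_pos'],ray(d,253,258,o['ee_pos'][2]+31,o),R.from_rotvec(o['orientation']).as_matrix().round(3).tolist())
g=cv2.cvtColor(d['img'],cv2.COLOR_RGB2GRAY)
n,l,st,ce=cv2.connectedComponentsWithStats((g[:260,:]<90).astype(np.uint8))
for i in range(1,n):
    if st[i,4]>300 and max(st[i,2:4])<60:
        c=st[i,:2]+(st[i,2:4]-1)/2;print(st[i],ray(d,*c,46,o))
```

```text
[582.3670322  386.93877305 103.54217867] [580.40781442 387.29452516 134.54217867] [[-0.02, -0.001, -1.0], [1.0, -0.001, -0.02], [-0.001, -1.0, 0.001]]
[ 234   47   44   48 1661] [482.97913538 386.94868783  46.        ]
[ 235  120   42   42 1353] [531.92119816 388.08306937  46.        ]
[236 185  39  30 521] [578.63321832 388.76696817  46.        ]
[203 220  32  40 800] [614.28926019 359.21673844  46.        ]
[272 220  32  40 793] [613.07384299 416.57499214  46.        ]
```

View pics/w11.png

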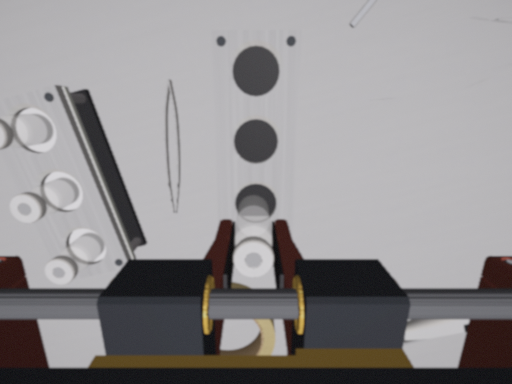

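The wells are at (256,71), (256,141) and (256,204), and the vial is on axis within 1 mm. Lowering.

>>> jog_arm(
  steps=[
    {"turn": [0,0,0],"dp": [0.003,0.012,-0.1],"claw": 0},
    {"turn": [0,0,0],"dp": [0.003,0.012,-0.2],"claw": 0},
    {"turn": [0,0,0],"dp": [0.003,0.012,-0.3],"claw": 0},
    {"turn": [0,0,0],"dp": [0.003,0.012,-0.4],"claw": 0},
    {"turn": [0,0,0],"dp": [0.003,0.012,-0.5],"claw": 0},
    {"turn": [0,0,0],"dp": [0.003,0.012,-0.57],"claw": 0},
    {"turn": [0,0,0],"dp": [0.003,0.012,-0.61],"claw": 0},
    {"turn": [0,0,0],"dp": [0.003,0.012,-0.61],"claw": 0},
    {"turn": [0,0,0],"dp": [0.003,0.012,-0.61],"claw": 0},
  ],
)

```text
t: 21.55
ee_pos: [583.0, 388.2, 55.3]
orientation: [-1.2, -1.223, 1.225]
ft_force: [0.2, -0.1, -0.5]
width: 22.1
```

>>> jog_arm(
  steps=[
    {"turn": [0,0,0],"dp": [0,0,-0.012],"claw": 0},
    {"turn": [0,0,0],"dp": [0,0,-0.024],"claw": 0},
    {"turn": [0,0,0],"dp": [0,0,-0.024],"claw": 0},
  ],
)

```text
t: 21.8
ee_pos: [583.2, 388.2, 53.5]
orientation: [-1.2, -1.224, 1.224]
ft_force: [0.2, 0.4, 0.4]
width: 21.9
```

>>> jog_arm(
  steps=[
    {"turn": [0,0,0],"dp": [0,0,-0.012],"claw": 0},
    {"turn": [0,0,0],"dp": [0,0,-0.02],"claw": 0},
    {"turn": [0,0,0],"dp": [0,0,-0.02],"claw": 0},
  ],
)

```text
t: 22.05
ee_pos: [583.1, 388.2, 51.9]
orientation: [-1.2, -1.223, 1.224]
ft_force: [1.2, -0.3, -0.5]
width: 21.9
```

>>> jog_arm(
  steps=[
    {"turn": [0,0,0],"dp": [0,0,-0.01],"claw": 0},
    {"turn": [0,0,0],"dp": [0,0,-0.01],"claw": 0},
    {"turn": [0,0,0],"dp": [0,0,-0.01],"claw": 0},
  ],
)

```text
t: 22.3
ee_pos: [583.2, 388.2, 51.2]
orientation: [-1.2, -1.224, 1.224]
ft_force: [0.1, -0.6, 0.3]
width: 21.9
```

>>> jog_arm(
  steps=[
    {"turn": [0,0,0],"dp": [0,0,-0.01],"claw": 0},
    {"turn": [0,0,0],"dp": [0,0,-0.01],"claw": 0},
    {"turn": [0,0,0],"dp": [0,0,-0.01],"claw": 0},
  ],
)

```text
t: 22.55
ee_pos: [583.3, 388.3, 51.1]
orientation: [-1.2, -1.224, 1.224]
ft_force: [-0.8, -0.4, 5.1]
width: 22.1
```

T3 is on the floor. Releasing, then moving to T2 with a −15° yaw for clearance from T1.

>>> jog_arm(
  steps=[
    {"turn": [0,0,0],"dp": [0,0,0],"claw": 0.27},
    {"turn": [0,0,0],"dp": [0,0,0],"claw": 0.3},
    {"turn": [0,0,0],"dp": [0,0,0],"claw": 0.4},
    {"turn": [0,0,0],"dp": [0,0,0],"claw": 0.5},
    {"turn": [0,0,0],"dp": [0,0,0],"claw": 0.5},
    {"turn": [0,0,0],"dp": [0,0,0],"claw": 0.5},
  ],
)

```text
t: 23.05
ee_pos: [583.3, 388.3, 51.0]
orientation: [-1.2, -1.224, 1.224]
ft_force: [0.6, -0.3, 0.5]
width: 43.5
```

>>> jog_arm(
  steps=[
    {"turn": [0,0,0],"dp": [0,0,0.15],"claw": 0.5},
    {"turn": [0,0,0],"dp": [0,0,0.35],"claw": 0.5},
    {"turn": [0,0,0],"dp": [0,0,0.6],"claw": 0.5},
    {"turn": [0,0,0],"dp": [0,0,1.0],"claw": 0.5},
    {"turn": [0,0,0],"dp": [0,0,1.0],"claw": 0.5},
    {"turn": [0,0,0],"dp": [0,0,1.0],"claw": 0.5},
  ],
)

```text
t: 23.55
ee_pos: [585.0, 389.4, 135.2]
orientation: [-1.202, -1.229, 1.219]
ft_force: [-0.1, -0.8, -0.2]
width: 44.1
```

>>> jog_arm(
  steps=[
    {"turn": [0,0,0],"dp": [-0.2,-0.3,0.1],"claw": 0.5},
    {"turn": [0,0,0],"dp": [-0.45,-0.6,0.15],"claw": 0.5},
    {"turn": [0,0,0],"dp": [-0.7,-0.93,0.15],"claw": 0.5},
    {"turn": [0,0,0],"dp": [-0.7,-0.93,0.15],"claw": 0.5},
    {"turn": [0,0,0],"dp": [-0.7,-0.93,0.15],"claw": 0.5},
    {"turn": [0,0,0],"dp": [-0.7,-0.93,0.15],"claw": 0.5},
  ],
)

```text
t: 24.05
ee_pos: [529.7, 315.5, 147.6]
orientation: [-1.202, -1.23, 1.218]
ft_force: [0.2, 0.4, -0.3]
width: 43.9
```

>>> jog_arm(
  steps=[
    {"turn": [0,0,-0.03],"dp": [-0.2,-0.3,0],"claw": 0.5},
    {"turn": [0,0,-0.06],"dp": [-0.45,-0.6,0],"claw": 0.5},
    {"turn": [0,0,-0.083],"dp": [-0.7,-0.93,0],"claw": 0.5},
    {"turn": [0,0,-0.083],"dp": [-0.7,-0.93,0],"claw": 0.5},
    {"turn": [0,0,-0.083],"dp": [-0.7,-0.93,0],"claw": 0.5},
    {"turn": [0,0,-0.083],"dp": [-0.7,-0.93,0],"claw": 0.5},
  ],
)

```text
t: 24.55
ee_pos: [475.5, 242.3, 148.0]
orientation: [-1.317, -1.038, 1.023]
ft_force: [-0.3, -0.6, 0.6]
width: 43.7
```

>>> jog_arm(
  steps=[
    {"turn": [0,0,0],"dp": [-0.2,-0.3,0],"claw": 0.5},
    {"turn": [0,0,0],"dp": [-0.45,-0.6,0],"claw": 0.5},
    {"turn": [0,0,0],"dp": [-0.7,-0.93,0],"claw": 0.5},
    {"turn": [0,0,0],"dp": [-0.7,-0.93,0],"claw": 0.5},
    {"turn": [0,0,0],"dp": [-0.7,-0.93,0],"claw": 0.5},
    {"turn": [0,0,0],"dp": [-0.7,-0.93,0],"claw": 0.5},
  ],
)

```text
t: 25.05
ee_pos: [421.7, 169.2, 148.5]
orientation: [-1.317, -1.041, 1.022]
ft_force: [0.2, 0.4, 0.5]
width: 43.9
```

Run:
```python
from h import *
d,o=caps();save(d,'w12.png');print(o['width'])
s=grab('scene');c=cv2.resize(s['img'][100:260,160:340],None,fx=4,fy=3.75,interpolation=cv2.INTER_CUBIC);cv2.imwrite('pics/s12.png',cv2.cvtColor(c,cv2.COLOR_RGB2BGR))
```

```text
tcp [421.7 169.2 148.5] [[0.237, 0.012, -0.971], [0.971, 0.004, 0.237], [0.007, -1.0, -0.01]]
46 [321, 238, 29, 21, 395] [506.2 236.5  46. ]
76 [228, 178, 25, 24, 459] [412.9 161.4  76. ]
43.91940678884291
```

View pics/w12.png

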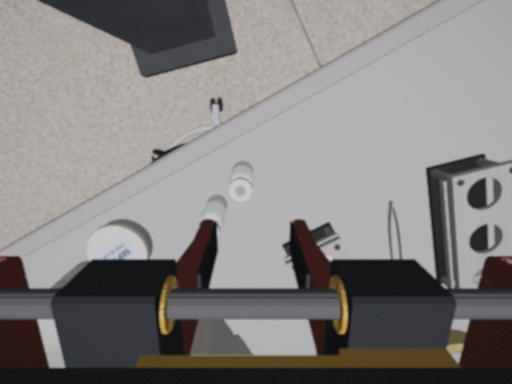

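View pics/s12.png

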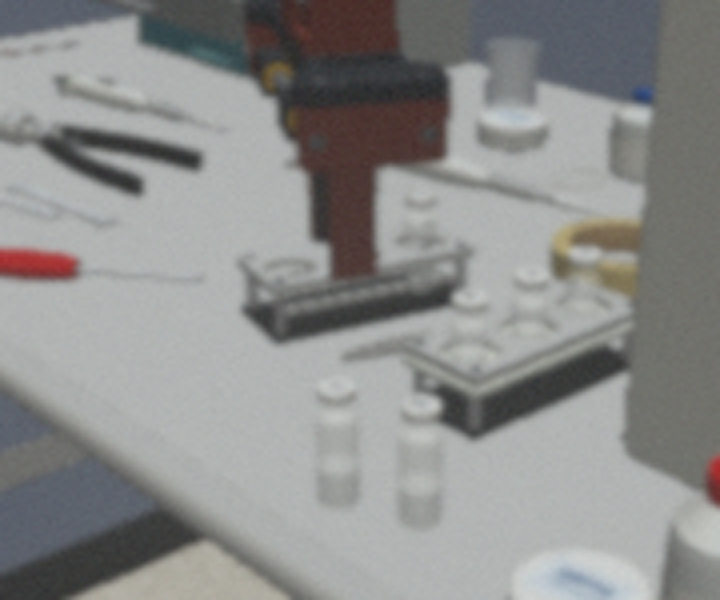

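T3 stands in the far deep well. T2's cap is at (240,189), which works out to (412.9,161.4). Aligning and descending.

>>> jog_arm(
  steps=[
    {"turn": [-0.0013,0.0038,0],"dp": [-0.1,-0.094,-0.1],"claw": 0.5},
    {"turn": [-0.0013,0.0038,0],"dp": [-0.1,-0.094,-0.3],"claw": 0.5},
    {"turn": [-0.0013,0.0038,0],"dp": [-0.1,-0.094,-0.5],"claw": 0.5},
    {"turn": [-0.0013,0.0038,0],"dp": [-0.1,-0.094,-0.65],"claw": 0.5},
    {"turn": [-0.0013,0.0038,0],"dp": [-0.1,-0.094,-0.65],"claw": 0.5},
    {"turn": [-0.0013,0.0038,0],"dp": [-0.1,-0.094,-0.65],"claw": 0.5},
    {"turn": [-0.0013,0.0038,0],"dp": [-0.1,-0.094,-0.65],"claw": 0.5},
  ],
)

```text
t: 25.73
ee_pos: [413.6, 161.9, 96.4]
orientation: [-1.312, -1.03, 1.032]
ft_force: [0.0, 0.0, -0.8]
width: 43.9
```

Run:
```python
from h import *
d,o=caps();save(d,'w13.png')
```

```text
tcp [413.6 161.9  96.4] [[0.237, -0.001, -0.972], [0.972, -0.0, 0.237], [-0.001, -1.0, 0.001]]
46 [505, 200, 7, 56, 316] [478.1 355.7  46. ]
76 [236, 207, 31, 29, 702] [412.5 161.3  76. ]
```

View pics/w13.png

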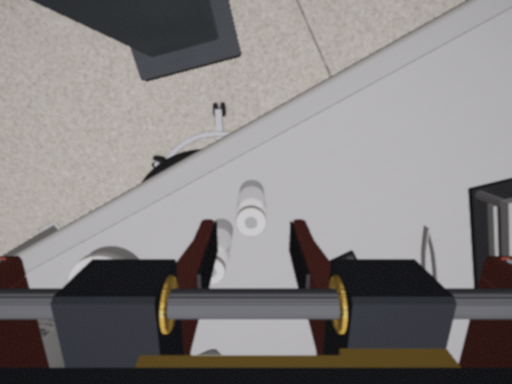

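T2's cap (251,221) is centred. T1 sits behind the finger plane with about 16 mm of clearance.

>>> jog_arm(
  steps=[
    {"turn": [0,0,0],"dp": [-0.008,-0.006,-0.2],"claw": 0.5},
    {"turn": [0,0,0],"dp": [-0.008,-0.006,-0.4],"claw": 0.5},
    {"turn": [0,0,0],"dp": [-0.008,-0.006,-0.58],"claw": 0.5},
    {"turn": [0,0,0],"dp": [-0.008,-0.006,-0.65],"claw": 0.5},
    {"turn": [0,0,0],"dp": [-0.008,-0.006,-0.65],"claw": 0.5},
    {"turn": [0,0,0],"dp": [-0.008,-0.006,-0.65],"claw": 0.5},
  ],
)

```text
t: 26.28
ee_pos: [413.5, 161.6, 45.2]
orientation: [-1.313, -1.031, 1.031]
ft_force: [0.3, 0.1, -0.2]
width: 44.2
```

>>> jog_arm(
  steps=[
    {"turn": [0,0,0],"dp": [0,0,0],"claw": 0.4},
    {"turn": [0,0,0],"dp": [0,0,0],"claw": 0.33},
    {"turn": [0,0,0],"dp": [0,0,0],"claw": 0.26},
    {"turn": [0,0,0],"dp": [0,0,0],"claw": 0.15},
    {"turn": [0,0,0],"dp": [0,0,0],"claw": 0},
    {"turn": [0,0,0],"dp": [0,0,0],"claw": 0},
    {"turn": [0,0,0],"dp": [0,0,0],"claw": 0},
    {"turn": [0,0,0],"dp": [0,0,0],"claw": 0},
  ],
)

```text
t: 26.95
ee_pos: [413.9, 161.8, 45.7]
orientation: [-1.313, -1.032, 1.031]
ft_force: [-1.0, -0.4, 7.2]
width: 22.6
```

>>> jog_arm(
  steps=[
    {"turn": [0,0,0],"dp": [0,0,0.1],"claw": 0},
    {"turn": [0,0,0],"dp": [0,0,0.3],"claw": 0},
    {"turn": [0,0,0],"dp": [0,0,0.55],"claw": 0},
    {"turn": [0,0,0],"dp": [0,0,0.8],"claw": 0},
    {"turn": [0,0,0],"dp": [0,0,1.0],"claw": 0},
    {"turn": [0,0,0],"dp": [0,0,1.0],"claw": 0},
    {"turn": [0,0,0],"dp": [0,0,1.0],"claw": 0},
  ],
)

```text
t: 27.53
ee_pos: [414.4, 162.0, 126.6]
orientation: [-1.314, -1.034, 1.029]
ft_force: [-1.4, 0.2, -0.8]
width: 22.3
```

>>> jog_arm(
  steps=[
    {"turn": [0,0,0.02],"dp": [0.06,0.12,0.1],"claw": 0},
    {"turn": [0,0,0.04],"dp": [0.18,0.36,0.2],"claw": 0},
    {"turn": [0,0,0.06],"dp": [0.33,0.65,0.25],"claw": 0},
    {"turn": [0,0,0.083],"dp": [0.46,0.88,0.25],"claw": 0},
    {"turn": [0,0,0.083],"dp": [0.49,0.94,0.25],"claw": 0},
    {"turn": [0,0,0.083],"dp": [0.49,0.94,0.25],"claw": 0},
    {"turn": [0,0,0.083],"dp": [0.49,0.94,0.25],"claw": 0},
  ],
)

```text
t: 28.12
ee_pos: [452.3, 236.4, 145.4]
orientation: [-1.199, -1.225, 1.224]
ft_force: [-0.2, -0.9, -0.5]
width: 22.3
```

>>> jog_arm(
  steps=[
    {"turn": [0,0,0],"dp": [0.06,0.12,0],"claw": 0},
    {"turn": [0,0,0],"dp": [0.18,0.36,0],"claw": 0},
    {"turn": [0,0,0],"dp": [0.33,0.65,0],"claw": 0},
    {"turn": [0,0,0],"dp": [0.46,0.88,0],"claw": 0},
    {"turn": [0,0,0],"dp": [0.49,0.94,0],"claw": 0},
    {"turn": [0,0,0],"dp": [0.49,0.94,0],"claw": 0},
    {"turn": [0,0,0],"dp": [0.49,0.94,0],"claw": 0},
  ],
)

```text
t: 28.7
ee_pos: [490.6, 310.7, 144.8]
orientation: [-1.199, -1.223, 1.226]
ft_force: [0.3, -0.5, -1.2]
width: 21.9
```

>>> jog_arm(
  steps=[
    {"turn": [0,0,0],"dp": [0.06,0.12,0],"claw": 0},
    {"turn": [0,0,0],"dp": [0.18,0.36,0],"claw": 0},
    {"turn": [0,0,0],"dp": [0.33,0.65,0],"claw": 0},
    {"turn": [0,0,0],"dp": [0.46,0.88,0],"claw": 0},
    {"turn": [0,0,0],"dp": [0.49,0.94,0],"claw": 0},
    {"turn": [0,0,0],"dp": [0.49,0.94,0],"claw": 0},
    {"turn": [0,0,0],"dp": [0.49,0.94,0],"claw": 0},
  ],
)

```text
t: 29.28
ee_pos: [529.0, 384.9, 144.3]
orientation: [-1.199, -1.221, 1.227]
ft_force: [0.1, 0.3, -0.2]
width: 22.1
```

```bash
cat >> h.py <<'E'
def holes(fn):
    o=ctrl.get_obs();d=grab('wrist');save(d,fn);print(o['ee_pos'],ray(d,253,258,o['ee_pos'][2]+31,o),R.from_rotvec(o['orientation']).as_matrix().round(3).tolist(),o['width'])
    g=cv2.cvtColor(d['img'],cv2.COLOR_RGB2GRAY)
    n,l,st,ce=cv2.connectedComponentsWithStats((g[:260,:]<90).astype(np.uint8))
    for i in range(1,n):
        if st[i,4]>300 and max(st[i,2:4])<60:
            c=st[i,:2]+(st[i,2:4]-1)/2;print(st[i],ray(d,*c,46,o))
E
python3 -c "
from h import *
holes('w14.png')"
```

```text
[528.9708694  384.89904785 144.2684885 ] [527.06617625 385.27111778 175.2684885 ] [[-0.021, -0.003, -1.0], [1.0, -0.002, -0.021], [-0.002, -1.0, 0.003]] 22.07632439560547
[402   0  32  18 353] [376.80760525 512.02374229  46.        ]
[239 122  35  35 938] [481.8687898  386.78375838  46.        ]
[240 177  33  27 617] [529.20201032 387.93150438  46.        ]
[203 220  32  40 806] [580.85911641 352.2047017   46.        ]
[271 220  33  40 824] [579.37052141 419.7069075   46.        ]
```

View pics/w14.png

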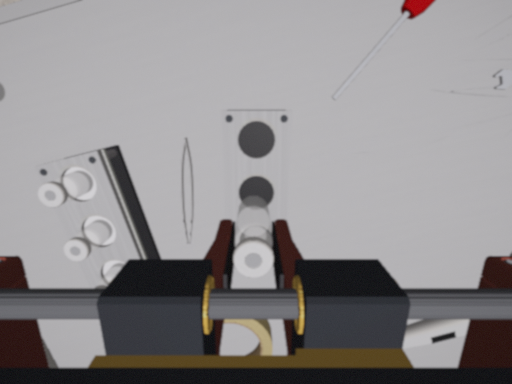

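The near well is at (256,139) and the middle well at (256,191). The middle well computes to (531.8,387.6), so shift +3.7, +2.9 mm and lower.

>>> jog_arm(
  steps=[
    {"turn": [0.0006,-0.001,0],"dp": [0.045,0.036,0],"claw": 0},
    {"turn": [0.0006,-0.001,0],"dp": [0.045,0.036,-0.1],"claw": 0},
    {"turn": [0.0006,-0.001,0],"dp": [0.045,0.036,-0.25],"claw": 0},
    {"turn": [0.0006,-0.001,0],"dp": [0.045,0.036,-0.4],"claw": 0},
    {"turn": [0.0006,-0.001,0],"dp": [0.045,0.036,-0.48],"claw": 0},
    {"turn": [0.0006,-0.001,0],"dp": [0.045,0.036,-0.48],"claw": 0},
    {"turn": [0.0006,-0.001,0],"dp": [0.045,0.036,-0.48],"claw": 0},
  ],
)

```text
t: 29.92
ee_pos: [531.9, 387.1, 104.8]
orientation: [-1.199, -1.222, 1.226]
ft_force: [0.3, 0.0, -0.5]
width: 21.7
```

```bash
python3 -c "
from h import *
holes('w15.png')"
```

```text
[531.93407109 387.05842077 104.82695232] [529.98116011 387.4091436  135.82695232] [[-0.02, -0.002, -1.0], [1.0, -0.001, -0.02], [-0.001, -1.0, 0.002]] 21.65878249730977
[ 234  121   41   41 1323] [482.03006786 387.08526695  46.        ]
[235 185  39  29 537] [528.21045661 388.09936309  46.        ]
[203 220  32  40 803] [564.48239741 359.19690985  46.        ]
[272 220  32  40 806] [563.24992107 416.88967591  46.        ]
```

>>> jog_arm(
  steps=[
    {"turn": [0,0,0],"dp": [0.006,0.008,-0.1],"claw": 0},
    {"turn": [0,0,0],"dp": [0.006,0.008,-0.2],"claw": 0},
    {"turn": [0,0,0],"dp": [0.006,0.008,-0.3],"claw": 0},
    {"turn": [0,0,0],"dp": [0.006,0.008,-0.4],"claw": 0},
    {"turn": [0,0,0],"dp": [0.006,0.008,-0.5],"claw": 0},
    {"turn": [0,0,0],"dp": [0.006,0.008,-0.58],"claw": 0},
    {"turn": [0,0,0],"dp": [0.006,0.008,-0.63],"claw": 0},
    {"turn": [0,0,0],"dp": [0.006,0.008,-0.63],"claw": 0},
    {"turn": [0,0,0],"dp": [0.006,0.008,-0.63],"claw": 0},
  ],
)

```text
t: 30.72
ee_pos: [532.8, 388.0, 54.9]
orientation: [-1.199, -1.223, 1.225]
ft_force: [0.6, 0.1, -0.5]
width: 21.9
```

>>> jog_arm(
  steps=[
    {"turn": [0,0,0],"dp": [0,0,-0.012],"claw": 0},
    {"turn": [0,0,0],"dp": [0,0,-0.024],"claw": 0},
    {"turn": [0,0,0],"dp": [0,0,-0.024],"claw": 0},
  ],
)

```text
t: 30.97
ee_pos: [532.9, 388.1, 53.2]
orientation: [-1.2, -1.224, 1.225]
ft_force: [-1.0, -0.5, 0.2]
width: 22.1
```

>>> jog_arm(
  steps=[
    {"turn": [0,0,0],"dp": [0,0,-0.012],"claw": 0},
    {"turn": [0,0,0],"dp": [0,0,-0.018],"claw": 0},
    {"turn": [0,0,0],"dp": [0,0,-0.018],"claw": 0},
  ],
)

```text
t: 31.22
ee_pos: [533.0, 388.1, 51.8]
orientation: [-1.2, -1.224, 1.224]
ft_force: [0.2, 0.2, 0.4]
width: 21.8
```

>>> jog_arm(
  steps=[
    {"turn": [0,0,0],"dp": [0,0,-0.012],"claw": 0},
    {"turn": [0,0,0],"dp": [0,0,-0.012],"claw": 0},
    {"turn": [0,0,0],"dp": [0,0,-0.012],"claw": 0},
  ],
)

```text
t: 31.47
ee_pos: [533.1, 388.2, 51.7]
orientation: [-1.2, -1.224, 1.224]
ft_force: [-1.1, -1.2, 6.1]
width: 22.4
```

Contact at 6 N. Releasing and moving to T1.

>>> jog_arm(
  steps=[
    {"turn": [0,0,0],"dp": [0,0,0],"claw": 0.27},
    {"turn": [0,0,0],"dp": [0,0,0],"claw": 0.3},
    {"turn": [0,0,0],"dp": [0,0,0],"claw": 0.4},
    {"turn": [0,0,0],"dp": [0,0,0],"claw": 0.5},
    {"turn": [0,0,0],"dp": [0,0,0],"claw": 0.5},
    {"turn": [0,0,0],"dp": [0,0,0],"claw": 0.5},
  ],
)

```text
t: 31.97
ee_pos: [533.1, 388.2, 51.6]
orientation: [-1.2, -1.224, 1.224]
ft_force: [-0.1, 1.1, 0.2]
width: 43.6
```

>>> jog_arm(
  steps=[
    {"turn": [0,0,0],"dp": [0,0,0.15],"claw": 0.5},
    {"turn": [0,0,0],"dp": [0,0,0.35],"claw": 0.5},
    {"turn": [0,0,0],"dp": [0,0,0.6],"claw": 0.5},
    {"turn": [0,0,0],"dp": [0,0,1.0],"claw": 0.5},
    {"turn": [0,0,0],"dp": [0,0,1.0],"claw": 0.5},
    {"turn": [0,0,0],"dp": [0,0,1.0],"claw": 0.5},
  ],
)

```text
t: 32.47
ee_pos: [534.4, 389.1, 134.6]
orientation: [-1.201, -1.228, 1.22]
ft_force: [0.1, -0.6, -1.1]
width: 43.8
```

>>> jog_arm(
  steps=[
    {"turn": [0,0,0],"dp": [-0.1,-0.3,0.1],"claw": 0.5},
    {"turn": [0,0,0],"dp": [-0.2,-0.6,0.15],"claw": 0.5},
    {"turn": [0,0,0],"dp": [-0.28,-0.82,0.15],"claw": 0.5},
    {"turn": [0,0,0],"dp": [-0.28,-0.82,0.15],"claw": 0.5},
    {"turn": [0,0,0],"dp": [-0.28,-0.82,0.15],"claw": 0.5},
  ],
)

```text
t: 32.88
ee_pos: [511.6, 322.9, 146.2]
orientation: [-1.201, -1.226, 1.22]
ft_force: [0.0, -0.1, 0.2]
width: 43.5
```

>>> jog_arm(
  steps=[
    {"turn": [0,0,0],"dp": [-0.1,-0.3,0],"claw": 0.5},
    {"turn": [0,0,0],"dp": [-0.2,-0.6,0],"claw": 0.5},
    {"turn": [0,0,0],"dp": [-0.28,-0.82,0],"claw": 0.5},
    {"turn": [0,0,0],"dp": [-0.28,-0.82,0],"claw": 0.5},
    {"turn": [0,0,0],"dp": [-0.28,-0.82,0],"claw": 0.5},
  ],
)

```text
t: 33.3
ee_pos: [489.7, 257.8, 146.1]
orientation: [-1.201, -1.226, 1.219]
ft_force: [-0.0, 0.8, -1.0]
width: 44.2
```

>>> jog_arm(
  steps=[
    {"turn": [0,0,0],"dp": [-0.1,-0.3,0],"claw": 0.5},
    {"turn": [0,0,0],"dp": [-0.2,-0.6,0],"claw": 0.5},
    {"turn": [0,0,0],"dp": [-0.28,-0.82,0],"claw": 0.5},
    {"turn": [0,0,0],"dp": [-0.28,-0.82,0],"claw": 0.5},
    {"turn": [0,0,0],"dp": [-0.28,-0.82,0],"claw": 0.5},
  ],
)

```text
t: 33.72
ee_pos: [468.4, 193.1, 146.3]
orientation: [-1.202, -1.227, 1.218]
ft_force: [-0.1, -0.5, -0.8]
width: 43.9
```

>>> jog_arm(
  steps=[
    {"turn": [0,0,0],"dp": [-0.1,-0.3,0],"claw": 0.5},
    {"turn": [0,0,0],"dp": [-0.2,-0.6,0],"claw": 0.5},
    {"turn": [0,0,0],"dp": [-0.28,-0.82,0],"claw": 0.5},
    {"turn": [0,0,0],"dp": [-0.28,-0.82,0],"claw": 0.5},
    {"turn": [0,0,0],"dp": [-0.28,-0.82,0],"claw": 0.5},
  ],
)

```text
t: 34.13
ee_pos: [447.3, 128.5, 146.6]
orientation: [-1.202, -1.227, 1.216]
ft_force: [0.3, 0.1, 0.9]
width: 43.8
```

Run:
```python
from h import *
d,o=caps();save(d,'w16.png');print(o['width'])
s=grab('scene');c=cv2.resize(s['img'][100:260,160:340],None,fx=4,fy=3.75,interpolation=cv2.INTER_CUBIC);cv2.imwrite('pics/s16.png',cv2.cvtColor(c,cv2.COLOR_RGB2BGR))
```

```text
tcp [447.3 128.5 146.6] [[-0.017, 0.005, -1.0], [1.0, 0.004, -0.017], [0.004, -1.0, -0.005]]
46 [320, 235, 50, 24, 663] [506.9 227.9  46. ]
76 [235, 182, 25, 24, 468] [442.8 123.9  76. ]
76 [40, 224, 42, 38, 339] [486.4 -33.7  76. ]
82 [50, 229, 28, 33, 296] [488.3 -31.1  82. ]
43.82893799569811
```

View pics/w16.png

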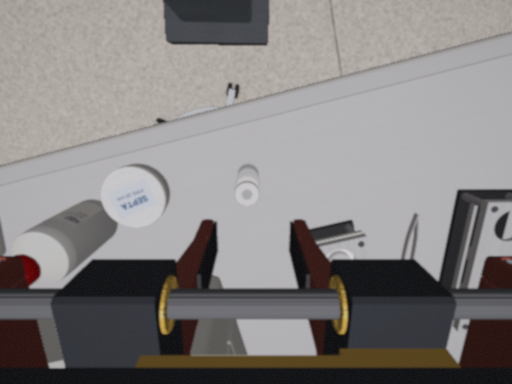

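View pics/s16.png

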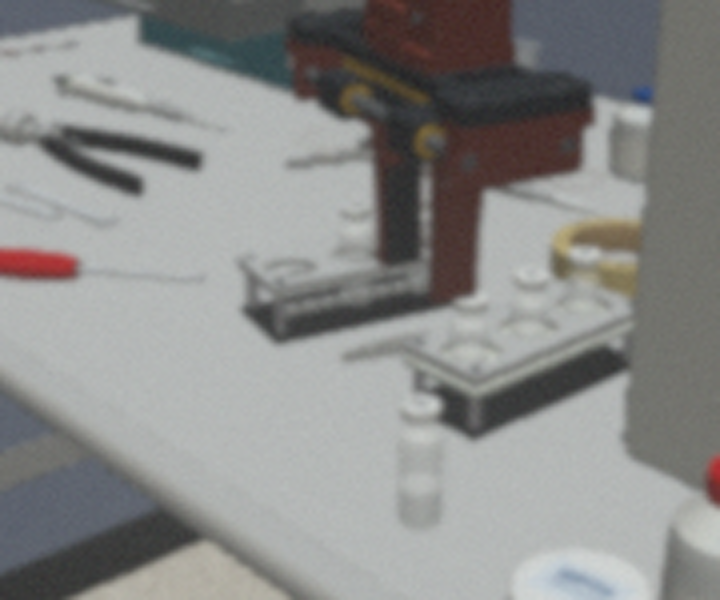

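T2 stands in the middle deep well. T1's cap is at (247,194), which works out to (442.8,123.9). Descending on it.

>>> jog_arm(
  steps=[
    {"turn": [-0.0013,0.0016,0],"dp": [-0.047,-0.054,-0.1],"claw": 0.5},
    {"turn": [-0.0013,0.0016,0],"dp": [-0.047,-0.054,-0.3],"claw": 0.5},
    {"turn": [-0.0013,0.0016,0],"dp": [-0.047,-0.054,-0.5],"claw": 0.5},
    {"turn": [-0.0013,0.0016,0],"dp": [-0.047,-0.054,-0.62],"claw": 0.5},
    {"turn": [-0.0013,0.0016,0],"dp": [-0.047,-0.054,-0.62],"claw": 0.5},
    {"turn": [-0.0013,0.0016,0],"dp": [-0.047,-0.054,-0.62],"claw": 0.5},
    {"turn": [-0.0013,0.0016,0],"dp": [-0.047,-0.054,-0.62],"claw": 0.5},
  ],
)

```text
t: 34.82
ee_pos: [444.1, 125.0, 97.2]
orientation: [-1.201, -1.224, 1.222]
ft_force: [0.6, 0.5, 0.1]
width: 43.8
```

Run:
```python
from h import *
d,o=caps();save(d,'w17.png')
```

```text
tcp [444.1 125.   97.2] [[-0.018, 0.001, -1.0], [1.0, -0.0, -0.018], [-0.0, -1.0, -0.001]]
46 [28, 237, 46, 25, 315] [481.9 -35.7  46. ]
76 [236, 205, 30, 29, 695] [442.4 123.7  76. ]
```

Down 52 mm, shift −1, −1 mm, grip, lift.

>>> jog_arm(
  steps=[
    {"turn": [0,0,0],"dp": [-0.012,-0.012,-0.2],"claw": 0.5},
    {"turn": [0,0,0],"dp": [-0.012,-0.012,-0.4],"claw": 0.5},
    {"turn": [0,0,0],"dp": [-0.012,-0.012,-0.58],"claw": 0.5},
    {"turn": [0,0,0],"dp": [-0.012,-0.012,-0.66],"claw": 0.5},
    {"turn": [0,0,0],"dp": [-0.012,-0.012,-0.66],"claw": 0.5},
    {"turn": [0,0,0],"dp": [-0.012,-0.012,-0.66],"claw": 0.5},
  ],
)

```text
t: 35.37
ee_pos: [443.6, 124.0, 45.1]
orientation: [-1.202, -1.224, 1.222]
ft_force: [0.1, -0.1, 1.1]
width: 43.8
```

>>> jog_arm(
  steps=[
    {"turn": [0,0,0],"dp": [0,0,0],"claw": 0.4},
    {"turn": [0,0,0],"dp": [0,0,0],"claw": 0.33},
    {"turn": [0,0,0],"dp": [0,0,0],"claw": 0.26},
    {"turn": [0,0,0],"dp": [0,0,0],"claw": 0.15},
    {"turn": [0,0,0],"dp": [0,0,0],"claw": 0},
    {"turn": [0,0,0],"dp": [0,0,0],"claw": 0},
    {"turn": [0,0,0],"dp": [0,0,0],"claw": 0},
    {"turn": [0,0,0],"dp": [0,0,0],"claw": 0},
  ],
)

```text
t: 36.03
ee_pos: [444.0, 124.1, 45.6]
orientation: [-1.202, -1.225, 1.221]
ft_force: [-0.9, -0.4, 6.3]
width: 22.1
```

>>> jog_arm(
  steps=[
    {"turn": [0,0,0],"dp": [0,0,0.1],"claw": 0},
    {"turn": [0,0,0],"dp": [0,0,0.3],"claw": 0},
    {"turn": [0,0,0],"dp": [0,0,0.55],"claw": 0},
    {"turn": [0,0,0],"dp": [0,0,0.8],"claw": 0},
    {"turn": [0,0,0],"dp": [0,0,1.0],"claw": 0},
    {"turn": [0,0,0],"dp": [0,0,1.0],"claw": 0},
    {"turn": [0,0,0],"dp": [0,0,1.0],"claw": 0},
  ],
)

```text
t: 36.62
ee_pos: [444.6, 124.3, 126.5]
orientation: [-1.204, -1.227, 1.219]
ft_force: [0.7, 0.3, -0.9]
width: 22.0
```

>>> jog_arm(
  steps=[
    {"turn": [0,0,0],"dp": [0.02,0.12,0.1],"claw": 0},
    {"turn": [0,0,0],"dp": [0.05,0.33,0.2],"claw": 0},
    {"turn": [0,0,0],"dp": [0.08,0.58,0.25],"claw": 0},
    {"turn": [0,0,0],"dp": [0.11,0.76,0.25],"claw": 0},
    {"turn": [0,0,0],"dp": [0.12,0.82,0.25],"claw": 0},
    {"turn": [0,0,0],"dp": [0.12,0.82,0.25],"claw": 0},
    {"turn": [0,0,0],"dp": [0.12,0.82,0.25],"claw": 0},
  ],
)

```text
t: 37.2
ee_pos: [453.4, 189.7, 145.8]
orientation: [-1.202, -1.226, 1.222]
ft_force: [-0.7, 0.1, -0.6]
width: 21.7
```

>>> jog_arm(
  steps=[
    {"turn": [0,0,0],"dp": [0.02,0.12,0],"claw": 0},
    {"turn": [0,0,0],"dp": [0.05,0.33,0],"claw": 0},
    {"turn": [0,0,0],"dp": [0.08,0.58,0],"claw": 0},
    {"turn": [0,0,0],"dp": [0.11,0.76,0],"claw": 0},
    {"turn": [0,0,0],"dp": [0.12,0.82,0],"claw": 0},
    {"turn": [0,0,0],"dp": [0.12,0.82,0],"claw": 0},
    {"turn": [0,0,0],"dp": [0.12,0.82,0],"claw": 0},
  ],
)

```text
t: 37.78
ee_pos: [462.6, 255.0, 145.5]
orientation: [-1.202, -1.225, 1.223]
ft_force: [-0.3, 0.6, 0.1]
width: 22.1
```

>>> jog_arm(
  steps=[
    {"turn": [0,0,0],"dp": [0.02,0.12,0],"claw": 0},
    {"turn": [0,0,0],"dp": [0.05,0.33,0],"claw": 0},
    {"turn": [0,0,0],"dp": [0.08,0.58,0],"claw": 0},
    {"turn": [0,0,0],"dp": [0.11,0.76,0],"claw": 0},
    {"turn": [0,0,0],"dp": [0.12,0.82,0],"claw": 0},
    {"turn": [0,0,0],"dp": [0.12,0.82,0],"claw": 0},
    {"turn": [0,0,0],"dp": [0.12,0.82,0],"claw": 0},
  ],
)

```text
t: 38.37
ee_pos: [471.8, 320.2, 145.2]
orientation: [-1.202, -1.225, 1.224]
ft_force: [0.0, -0.3, -1.2]
width: 22.1
```

>>> jog_arm(
  steps=[
    {"turn": [0,0,0],"dp": [0.02,0.12,0],"claw": 0},
    {"turn": [0,0,0],"dp": [0.05,0.33,0],"claw": 0},
    {"turn": [0,0,0],"dp": [0.08,0.58,0],"claw": 0},
    {"turn": [0,0,0],"dp": [0.11,0.76,0],"claw": 0},
    {"turn": [0,0,0],"dp": [0.12,0.82,0],"claw": 0},
    {"turn": [0,0,0],"dp": [0.12,0.82,0],"claw": 0},
    {"turn": [0,0,0],"dp": [0.12,0.82,0],"claw": 0},
  ],
)

```text
t: 38.95
ee_pos: [481.1, 385.3, 144.9]
orientation: [-1.202, -1.224, 1.225]
ft_force: [0.0, -0.4, 0.4]
width: 22.2
```

```bash
python3 -c "
from h import *
holes('w18.png')"
```

```text
[481.13024619 385.31109255 144.88296327] [479.08562882 385.68450857 175.88296327] [[-0.021, 0.001, -1.0], [1.0, -0.002, -0.021], [-0.002, -1.0, -0.001]] 22.193663749226186
[238 174  33  27 665] [479.07043141 386.40787337  46.        ]
[203 220  32  40 810] [533.84696743 352.51139033  46.        ]
[272 220  32  40 814] [532.33911447 420.72344829  46.        ]
```

View pics/w18.png

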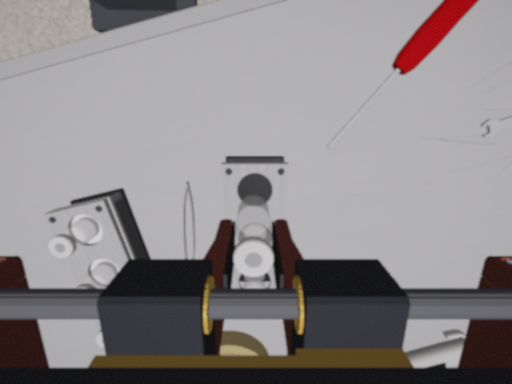

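The near well is at (255,188), in line with the vial. Shift +1.8, +1.8 mm and lower in two stages.

>>> jog_arm(
  steps=[
    {"turn": [0,0,0],"dp": [0.022,0.022,0],"claw": 0},
    {"turn": [0,0,0],"dp": [0.022,0.022,-0.1],"claw": 0},
    {"turn": [0,0,0],"dp": [0.022,0.022,-0.25],"claw": 0},
    {"turn": [0,0,0],"dp": [0.022,0.022,-0.4],"claw": 0},
    {"turn": [0,0,0],"dp": [0.022,0.022,-0.48],"claw": 0},
    {"turn": [0,0,0],"dp": [0.022,0.022,-0.48],"claw": 0},
    {"turn": [0,0,0],"dp": [0.022,0.022,-0.48],"claw": 0},
  ],
)

```text
t: 39.58
ee_pos: [482.4, 386.3, 105.4]
orientation: [-1.202, -1.222, 1.226]
ft_force: [0.2, -0.4, -0.4]
width: 22.1
```

```bash
python3 -c "
from h import *
holes('w19.png')"
```

```text
[482.3704496  386.34344187 105.4320809 ] [480.38002283 386.75704325 136.4320809 ] [[-0.02, -0.0, -1.0], [1.0, -0.003, -0.02], [-0.003, -1.0, 0.0]] 22.12079771892038
[235 184  38  29 547] [478.07560917 386.85386147  46.        ]
[203 220  32  40 808] [515.32808586 358.2760459   46.        ]
[272 220  32  40 806] [514.04196208 416.13552455  46.        ]
```

View pics/w19.png

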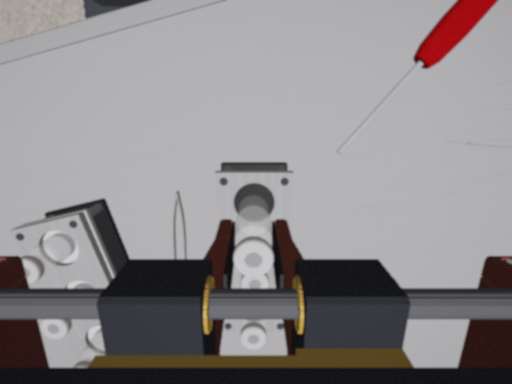

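>>> jog_arm(
  steps=[
    {"turn": [0,0,0],"dp": [0.006,0.008,-0.1],"claw": 0},
    {"turn": [0,0,0],"dp": [0.006,0.008,-0.2],"claw": 0},
    {"turn": [0,0,0],"dp": [0.006,0.008,-0.3],"claw": 0},
    {"turn": [0,0,0],"dp": [0.006,0.008,-0.4],"claw": 0},
    {"turn": [0,0,0],"dp": [0.006,0.008,-0.5],"claw": 0},
    {"turn": [0,0,0],"dp": [0.006,0.008,-0.58],"claw": 0},
    {"turn": [0,0,0],"dp": [0.006,0.008,-0.63],"claw": 0},
    {"turn": [0,0,0],"dp": [0.006,0.008,-0.63],"claw": 0},
    {"turn": [0,0,0],"dp": [0.006,0.008,-0.63],"claw": 0},
  ],
)

```text
t: 40.38
ee_pos: [483.2, 387.3, 55.4]
orientation: [-1.202, -1.223, 1.226]
ft_force: [-0.3, -0.4, -0.2]
width: 22.0
```

>>> jog_arm(
  steps=[
    {"turn": [0,0,0],"dp": [0,0,-0.012],"claw": 0},
    {"turn": [0,0,0],"dp": [0,0,-0.024],"claw": 0},
    {"turn": [0,0,0],"dp": [0,0,-0.024],"claw": 0},
  ],
)

```text
t: 40.63
ee_pos: [483.3, 387.3, 53.7]
orientation: [-1.202, -1.223, 1.225]
ft_force: [0.6, -0.4, -0.3]
width: 22.1
```

>>> jog_arm(
  steps=[
    {"turn": [0,0,0],"dp": [0,0,-0.012],"claw": 0},
    {"turn": [0,0,0],"dp": [0,0,-0.018],"claw": 0},
    {"turn": [0,0,0],"dp": [0,0,-0.018],"claw": 0},
  ],
)

```text
t: 40.88
ee_pos: [483.3, 387.4, 52.3]
orientation: [-1.202, -1.223, 1.225]
ft_force: [-0.1, -0.2, -1.1]
width: 21.9
```

>>> jog_arm(
  steps=[
    {"turn": [0,0,0],"dp": [0,0,-0.012],"claw": 0},
    {"turn": [0,0,0],"dp": [0,0,-0.014],"claw": 0},
    {"turn": [0,0,0],"dp": [0,0,-0.014],"claw": 0},
  ],
)

```text
t: 41.13
ee_pos: [483.5, 387.5, 51.7]
orientation: [-1.202, -1.224, 1.225]
ft_force: [-0.4, -1.0, 4.9]
width: 21.7
```

Contact at 5 N. Releasing, rising and backing off to the left-front so the top camera is clear.

>>> jog_arm(
  steps=[
    {"turn": [0,0,0],"dp": [0,0,0],"claw": 0.27},
    {"turn": [0,0,0],"dp": [0,0,0],"claw": 0.3},
    {"turn": [0,0,0],"dp": [0,0,0],"claw": 0.4},
    {"turn": [0,0,0],"dp": [0,0,0],"claw": 0.5},
    {"turn": [0,0,0],"dp": [0,0,0],"claw": 0.5},
    {"turn": [0,0,0],"dp": [0,0,0],"claw": 0.5},
  ],
)

```text
t: 41.63
ee_pos: [483.5, 387.4, 51.5]
orientation: [-1.202, -1.224, 1.225]
ft_force: [0.5, 0.4, -0.3]
width: 43.7
```

>>> jog_arm(
  steps=[
    {"turn": [0,0,0],"dp": [0,0,0.15],"claw": 0.5},
    {"turn": [0,0,0],"dp": [0,0,0.35],"claw": 0.5},
    {"turn": [0,0,0],"dp": [0,0,0.6],"claw": 0.5},
    {"turn": [0,0,0],"dp": [0,0,1.0],"claw": 0.5},
    {"turn": [0,0,0],"dp": [0,0,1.0],"claw": 0.5},
    {"turn": [0,0,0],"dp": [0,0,1.0],"claw": 0.5},
  ],
)

```text
t: 42.13
ee_pos: [484.7, 388.4, 134.2]
orientation: [-1.203, -1.228, 1.221]
ft_force: [0.0, 0.7, 0.1]
width: 44.0
```

>>> jog_arm(
  steps=[
    {"turn": [0,0,0],"dp": [-0.3,0.3,0.3],"claw": 0.5},
    {"turn": [0,0,0],"dp": [-0.6,0.6,0.6],"claw": 0.5},
    {"turn": [0,0,0],"dp": [-1,1,1],"claw": 0.5},
    {"turn": [0,0,0],"dp": [-1,1,1],"claw": 0.5},
    {"turn": [0,0,0],"dp": [-1,1,1],"claw": 0.5},
    {"turn": [0,0,0],"dp": [-1,1,1],"claw": 0.5},
  ],
)

```text
t: 42.63
ee_pos: [404.3, 468.0, 213.4]
orientation: [-1.202, -1.228, 1.223]
ft_force: [0.5, -0.4, -0.2]
width: 43.8
```

>>> jog_arm(
  steps=[
    {"turn": [0,0,0],"dp": [-0.3,0.3,0],"claw": 0.5},
    {"turn": [0,0,0],"dp": [-0.6,0.6,0],"claw": 0.5},
    {"turn": [0,0,0],"dp": [-1,1,0],"claw": 0.5},
    {"turn": [0,0,0],"dp": [-1,1,0],"claw": 0.5},
    {"turn": [0,0,0],"dp": [-1,1,0],"claw": 0.5},
    {"turn": [0,0,0],"dp": [-1,1,0],"claw": 0.5},
  ],
)

```text
t: 43.13
ee_pos: [325.0, 546.3, 211.5]
orientation: [-1.204, -1.226, 1.226]
ft_force: [0.4, -0.7, -0.3]
width: 43.6
```

>>> jog_arm(
  steps=[
    {"turn": [0,0,0],"dp": [-0.3,0.3,0],"claw": 0.5},
    {"turn": [0,0,0],"dp": [-0.6,0.6,0],"claw": 0.5},
    {"turn": [0,0,0],"dp": [-1,0.6,0],"claw": 0.5},
    {"turn": [0,0,0],"dp": [-1,0.6,0],"claw": 0.5},
    {"turn": [0,0,0],"dp": [-1,0.6,0],"claw": 0.5},
    {"turn": [0,0,0],"dp": [-1,0.6,0],"claw": 0.5},
  ],
)

```text
t: 43.63
ee_pos: [246.6, 593.1, 211.0]
orientation: [-1.205, -1.225, 1.226]
ft_force: [0.6, -0.0, -0.0]
width: 43.8
```

Run:
```python
from h import *
o=ctrl.get_obs();print(o['t'],o['ee_pos'],o['ft_force'])
d=grab('top');P=cloud(d);H=P[...,2]
c=cv2.resize(d['img'][120:280,170:350],None,fx=4,fy=3.75,interpolation=cv2.INTER_CUBIC);cv2.imwrite('pics/t20.png',cv2.cvtColor(c,cv2.COLOR_RGB2BGR))
m=((abs(H-82)<6)).astype(np.uint8);m[:,:180]=0;m[:,300:]=0;m[:120]=0;m[230:]=0
n,l,st,ce=cv2.connectedComponentsWithStats(m)
for i in range(1,n):
    if st[i,4]>20: q=H[l==i];print(st[i],ray(d,*ce[i],82).round(1),'top z',np.percentile(q,80).round(1),np.median(q).round(1))
s=grab('scene');c=cv2.resize(s['img'][100:260,160:340],None,fx=4,fy=3.75,interpolation=cv2.INTER_CUBIC);cv2.imwrite('pics/s20.png',cv2.cvtColor(c,cv2.COLOR_RGB2BGR))
```

```text
43.6333 [246.61720009 593.12008058 210.99890605] [ 0.59092448 -0.01826883 -0.01588791]
[266 137  10  10  79] [622.5 245.9  82. ] top z 82.9 81.6
[199 155  10  10  77] [580.4 386.5  82. ] top z 82.9 81.9
[273 159   9  10  76] [574.6 231.1  82. ] top z 83.3 81.5
[198 178  10  10  81] [531.1 386.6  82. ] top z 83.0 81.6
[278 183  10  10  77] [524.8 218.5  82. ] top z 83.3 81.8
[197 201  11  10  81] [481.5 385.8  82. ] top z 83.2 82.2
```

View pics/t20.png

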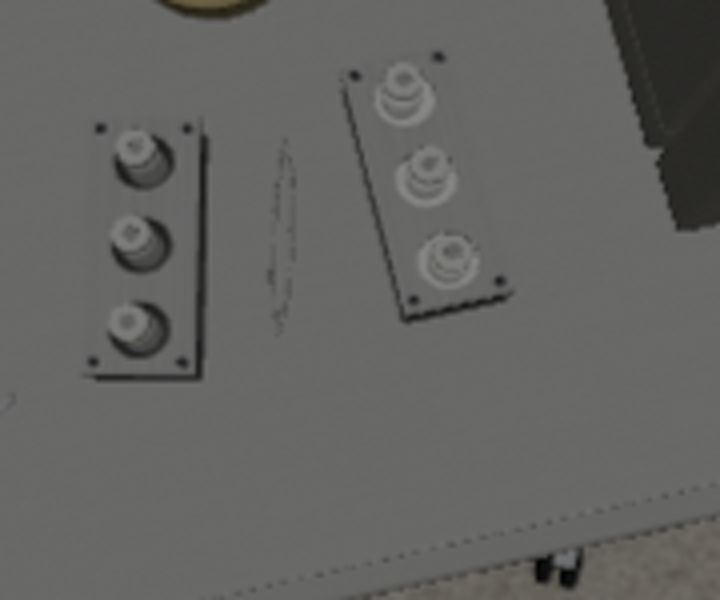

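View pics/s20.png

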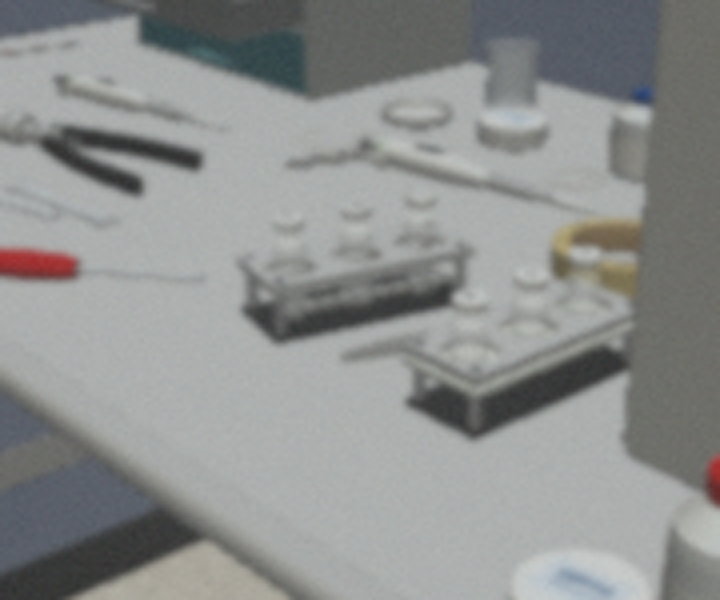

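All six caps read 81.5–82.2 mm high and lie within about 1.5 mm of their well axes. The racked vial reads (622.5,245.9), against (622.4,245.7) at the start. The arm is clear, so I'm handing in.

```bash
python3 -c "
from workcell import ctrl
print(ctrl.close_job())"
```

```text
the job is handed in; nothing more can be done
None
```

I loaded all five loose vials and handed the job in at about 44 s of the 136 s allowed. The three tall vials are in the deep rack's wells and the two short vials are in the empty shallow wells. I lowered each one until the wrist force showed it had reached the well floor (3 to 6 N) before opening the gripper.

**Last checks (top camera):**
- **Cap heights:** all six caps measure 81.5 to 82.2 mm above the bench, against the 82 mm they should be.
- **Positions:** every vial I placed is within about 1.5 mm of its measured well axis.
- **Racked vial:** it reads within about 0.3 mm of where it was at the start.
- **Arm:** it was parked clear of the racks, touching nothing.

**Disagreements:** the wrist and top cameras differed by 1 to 4 mm on some positions. The larger differences were for things far from the wrist camera's centre, so I relied on close-range views when placing. No check failed. I judged the vials upright from the pictures and did not measure their tilt.

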